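Clear the model-making desk into stacked bins

TASK

Tidy up after shaping the helmet model: lift the upper grey bin out of the one it is nested in, put every white foam scrap into the bottom bin (which stays about where it stands), then turn the upper bin half a turn end for end and set it back on top so that it rests level on the bottom bin's rim instead of nesting. Put the cork sanding block in the upper bin, and set the small white helmet model upright in the middle of the cork pad, lengthwise along the pad (facing either way). Leave the mug and the tape roll where they are.

Things in the scene. Friction and masses are not known exactly. Their poses are not given: they have to be found in the camera images.
- lower_c (a point): Bottom bin of two alike: grey, tapered, loose on the desk, 80 mm high, 184 x 68 mm over the rim, 161 x 45 mm at the foot, walls 3 mm, floor 4 mm; inside 41 mm wide at the floor, 58 mm at the rim, 173 mm long there. 0.25 kg. The top 16 mm of its long sides is a rim band: two flat upright faces 68 mm apart to grip. Origin: bin's centre, 40 mm above its foot; x along its length to the back end, z up.
- upper_c (a point): The other bin, same shape, origin and axes; at the start nested in the bottom bin the same way round, 42 mm higher: its end lugs lie in the cut-outs of the lower rim. Turned half a turn, its lugs land on the solid parts of the rim and it rests 70 mm higher than the bottom bin, foot 10 mm inside it, with about 5 mm play in x and y.
- upper_front (a point): Point on the upper bin's front end (-x), 90 mm from its centre, 40 mm above its foot. The front end has one 30 mm wide cut-out in the middle of the rim and below it one 24 mm wide lug; undersides of all lugs are 10 mm above the foot, tips 98 mm from the bin's centre.
- lower_front (a point): The same point on the bottom bin's front end. The back end (+x) of each bin has a cut-out at either corner of the rim and below them two 9 mm wide lugs. The desk beyond the pair, around x = 0.64, y = 0 m, is free to park a bin lying along y.
- scrap1_c (a point): Foam scrap: plain bar 70 x 28 x 24 mm high. White rigid foam lying flat; the point is at mid-width and mid-length, 12 mm above its underside; x runs along its length, z up. May be absent (None).
- scrap2_c (a point): Foam scrap: stepped bar 66 x 30 mm, 14 mm high, with a step to 26 mm on its -x half. White rigid foam lying flat; the point is at mid-width and mid-length, 12 mm above its underside; x runs along its length, z up. May be absent (None).
- scrap3_c (a point): Foam scrap: shallow wedge 68 x 28 mm, about 12 mm high at one end (+x) and 24 mm at the other. White rigid foam lying flat; the point is at mid-width and mid-length, 12 mm above its underside; x runs along its length, z up. May be absent (None).
- scrap4_c (a point): Foam scrap: bar 64 x 30 mm with a rounded top, 29 mm high. White rigid foam lying flat; the point is at mid-width and mid-length, 12 mm above its underside; x runs along its length, z up. May be absent (None).
- block_c (a point): Cork sanding block 68 x 34 x 30 mm high with a dark abrasive underside, 60 g. The point is its centre, 15 mm above its underside; x along its length, z up.
- model_c (a point): White scale model of a helmet: smooth dome about 107 mm long with its small peak, 62 mm wide (vertical sides up to 24 mm), 50 mm high, dark ribs along the top, about 0.12 kg. The point is on its axis half-way up, 25 mm above its underside; x along its length towards the peak (the dome ends at x = -49 and +49 mm, the peak at +58), z up.
- pad_c (a point): Display pad: cork rectangle 150 x 100 x 6 mm fixed on the desk. The point is the centre of its top face; x along its long side.
- mug: White mug, radius 38 mm, 90 mm high, bystander. Origin: centre of its underside.
- tape: Roll of card tape lying flat, radius 48 mm, 25 mm high, bystander. Origin: centre of its underside.
Things that resemble listed ones, but are neither listed nor needed, are in the scene too. Leave any orange or pink look-alike of the part that bears model_c alone.

How it is judged:
By the outcome, as a careful person would: the job done as asked, in the order asked, and still so for the second after the job is handed in, with the robot touching nothing.
Of scrap1, scrap2, scrap3, scrap4 only 2 to 4 are there at a start; the rules pass over those that are not, and their reading is None.
At some moment in a run one of scrap1, scrap2, scrap3, scrap4, block, model may be knocked a few centimetres aside while the robot is not near it.
It also fails if it takes over 210 s, if anything falls off the work surface, if the arm or the gripper's body presses on something with over 40 N, if the wrist force passes 120 N, or if a joint passes its speed limit or range.

ROBOT

A 6-joint arm with a two-finger parallel gripper is mounted at the origin on the work surface. World frame = base frame: x ahead of the robot, y to its left, z up, the work surface at z = 0. Lengths are in m, angles in degrees, forces in N, time in s.
With the tool pointing down it reaches from about 0.375 to 0.9 m from the base axis. Payload 3.1 kg.
Tool frame: the origin (TCP) lies midway between the tips of the shut fingers; the grasp point (between the pads) lies 19 mm behind it; z points along the fingers, y is the line along which they close (so a half turn about z gives the same grasp; the last joint's range is limited). The gripper opens to 87 mm and grips with 3 to 60 N. Pads are 19 mm wide; open, the fingers measure 117 mm over their backs; the gripper's body (75 mm by 190 mm) begins 51 mm behind the grasp point.
Start: joints at [-73.768, 30.224, 82.088, -0, 67.689, -10.227], TCP at [0.278, -0.559, 0.223] pointing down, gripper open.
Joint ranges: [-176.69, 176.69], [-43.24, 126.21], [12.49, 139.97], [-82, 262], [0, 151.66], [-163.58, 163.58]. Speed limits (degrees/s): [159.86, 159.86, 180, 180, 180, 180].

INTERFACE

Orientations are given as a 3x3 rotation matrix whose columns are the frame's x, y, z axes.
In Python, from rig import read_state, capture, camera_info, hand_in gives the robot as it stands.
- The arm moves only by the tool drive_tool, never from a script. Its argument "motion" is a list of rows, each a list of 2 entries, a list of its own where there are three numbers: the shift along the tool's x, y, z in mm, then the turn, a rotation vector about the tool's x, y, z in rad. A call has 1 to 5 rows; each row shifts and turns the commanded pose from where the row before left it, along the tool's axes as they then stand; what a row does not reach is not made up. A row lasts 1/10 s, in which the tool goes at most 50 mm and 8.59 degrees, less where a joint would pass 70% of its speed; a pose out of reach is approached as far as the arm can. A call is refused whole if a number of a shift passes 50 or a number of a turn 0.15, either way. A call with a gripper value outside its range is refused whole. "gripper" is the opening, from 0 (shut) to 1 (fully open), set as the call begins (left out, the last holds). The fingers move at their own pace and stop on an object; the grip force is fixed at half the most. Time passes only in rows, so rows that do not move let the fingers close. It gives the time, the measured TCP pose, the force, the opening and the grip force at its end, in the units of the state.
- read_state(): the state, without advancing time (a new reading comes with each control period).
- capture(name): name is "scene" or "top" or "wrist"; returns the picture (400x640x3 uint8, red, green, blue); there is no depth.
- camera_info(name): a dict with "fovy" (degrees; the focal length in pixels is half the picture's height over the tangent of half this angle, whatever the lens; pixels are square), "cx", "cy" (the principal point, pixels), "k1" (the pictures are not rectified: a ray, as slopes to the right and down, at radius r is drawn at 1 + k1 r^2 times it, then the intrinsics apply), "xyz" and "orientation" of the camera in the world; the wrist camera has in their place "T_tool_cam" (4x4, takes a point from camera to tool coordinates, whose origin is the TCP and whose axes are the flange's). Camera axes: x right, y down, z forward; pixel columns grow to the right and rows downward; lengths in m; the calibration is good to about 2 mm. A picture is of the moment at which its call begins: read the wrist's pose just before it. camera_info takes no time and is no camera call.
- hand_in(): hands the job in; it is judged then, once.
The state is a dict: "time_s": time; "joint_positions": joint angles; "qvel": joint speeds; "tau": joint torques, N m; "position": TCP position; "tcp_rot": TCP orientation; "force": force on the tool from outside, world axes, zero at the start; "moment": the same for the moment, N m; "opening": opening from 0.0 (shut) to 1.0 (fully open); "grasp_force": force on a finger pad.
Only numpy, scipy, OpenCV 4.12 (cv2) and the standard library are available. Lean on these libraries where they do the work, as an engineer would, in place of code of your own. Each camera call takes 0.05 s, during which the arm holds its last target. There are 200 camera calls.

## Working session

There is one attempt and no reset: what is moved stays moved. The work goes in short steps, Python scripts to look and compute and a tool call to move; the robot and the scene stay as the last step left them, time stands still between calls to the robot, and variables do not carry over. Pictures are saved under pics/ and viewed, at most 14 in all, crops included, and the job is handed in when it is done.

Besides the shell and the picture viewer there is one more tool, called after "Emit:" as name(argument=value, ...) on one line, values as JSON. drive_tool: Moves the arm, as the interface text tells. Its arguments: {"type":"object","properties":{"motion":{"type":"array","items":{"type":"array"}},"gripper":{"type":"number"}},"required":["motion"]}

```bash
mkdir -p pics; ls
python3 - <<'E'
from rig import *
import cv2
for n in("scene","top","wrist"):
    i=capture(n); cv2.imwrite(f"pics/{n}0.png",i[:,:,::-1]); print(n,camera_info(n))
s=read_state();print(s)
a=cv2.imread("pics/scene0.png");b=cv2.imread("pics/top0.png")
E
```

```text
pics
scene {'fovy': 52.05594983831081, 'cx': 323.17481919248894, 'cy': 198.37701490625022, 'k1': 0.020457812624333365, 'xyz': array([ 1.08424639, -0.74657594,  0.85113007]), 'orientation': array([[ 0.76099507,  0.39763231, -0.51261589],
       [ 0.64872901, -0.45897794,  0.60703371],
       [ 0.00609683, -0.79449846, -0.60723556]])}
top {'fovy': 49.14429876307663, 'cx': 316.7552808600849, 'cy': 203.76646006970773, 'k1': 0.012195423668023295, 'xyz': array([0.27151563, 0.01130037, 1.13832955]), 'orientation': array([[ 0.02834434, -0.98566539,  0.16631398],
       [-0.99959701, -0.02769105,  0.00624606],
       [-0.00155111, -0.166424  , -0.98605306]])}
wrist {'fovy': 58.42587917044514, 'cx': 319.09213861120855, 'cy': 198.2952381355069, 'k1': 0.0037947717293840594, 'T_tool_cam': array([[-3.87014792e-04, -9.61816437e-01, -2.73695070e-01,
         7.48841851e-02],
       [ 9.99999925e-01, -3.63158233e-04, -1.37829319e-04,
         1.10188812e-03],
       [ 3.31718869e-05, -2.73695103e-01,  9.61816505e-01,
        -1.63115055e-01],
       [ 0.00000000e+00,  0.00000000e+00,  0.00000000e+00,
         1.00000000e+00]])}
{'time_s': 0.15, 'joint_positions': array([-7.37712569e+01,  3.02671934e+01,  8.21395797e+01, -1.01595623e-03,
        6.76867048e+01, -1.02271843e+01]), 'qvel': array([ 0.03207159, -0.13547151, -0.28026362,  0.00757697,  0.00710227,
        0.07622906]), 'tau': array([ 2.95011587e-04, -4.40430236e+01, -1.76842082e+01,  6.34065620e-02,
        5.52551681e-02, -1.05905763e-04]), 'position': array([ 0.2783104 , -0.55900159,  0.22179113]), 'tcp_rot': array([[ 8.95274377e-01,  4.45514946e-01, -4.71708819e-04],
       [ 4.45515112e-01, -8.95273056e-01,  1.56190101e-03],
       [ 2.73542047e-04, -1.60848336e-03, -9.99998669e-01]]), 'force': array([-0.02677708,  1.02698728,  0.00803643]), 'moment': array([ 0.01165652, -0.04266754, -0.01007373]), 'grasp_force': 0.0, 'opening': 1.0002095286470036}
```

View pics/top0.png

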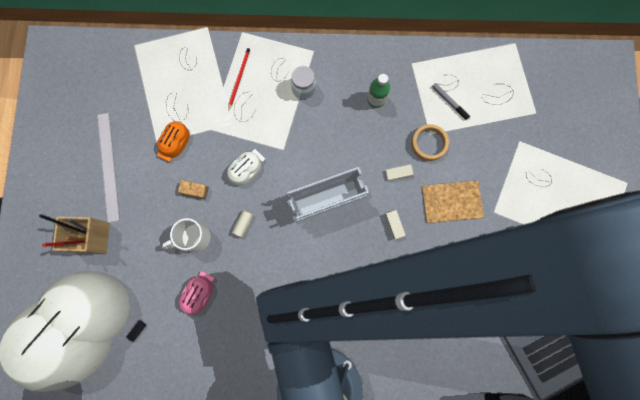

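View pics/scene0.png

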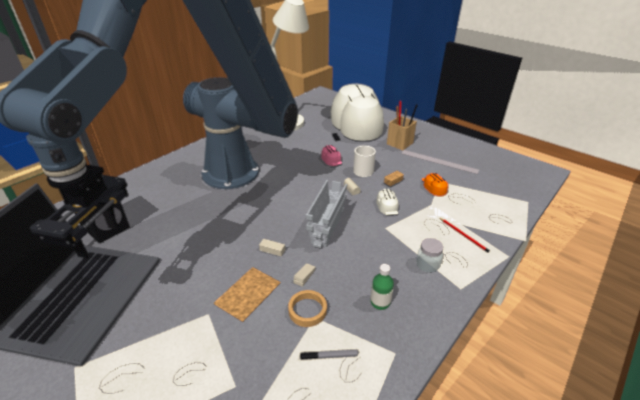

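The top view shows the bins around (328,196), three scraps at (399,172), (396,225) and (242,224), and the model at (245,167). The block is at (192,189), the pad at (453,202), the tape at (430,142) and the mug at (187,236). A fourth scrap could still be hidden under the arm.

```bash
cat > h.py <<'E'
import numpy as np, cv2
from rig import *
def cam(n,s=None):
    c=camera_info(n); f=200/np.tan(np.radians(c['fovy']/2))
    K=np.array([[f,0,c['cx']],[0,f,c['cy']],[0,0,1]])
    if n=='wrist':
        T=np.eye(4);T[:3,:3]=s['tcp_rot'];T[:3,3]=s['position'];T=T@c['T_tool_cam'];R,o=T[:3,:3],T[:3,3]
    else: R,o=np.array(c['orientation']),np.array(c['xyz'])
    return K,np.array([c['k1'],0,0,0]),R,o
def plane(C,px,z):
    K,d,R,o=C
    u=cv2.undistortPoints(np.float64(px).reshape(-1,1,2),K,d).reshape(-1,2)
    r=np.c_[u,np.ones(len(u))]@R.T
    return (o+r*((z-o[2])/r[:,2])[:,None])[:,:2]
def proj(C,P):
    K,d,R,o=C
    return cv2.projectPoints(np.float64(P).reshape(-1,1,3),cv2.Rodrigues(R.T)[0],-R.T@o,K,d)[0].reshape(-1,2)
def snap(n,fn=None):
    s=read_state(); i=capture(n)[:,:,::-1].copy()
    if fn: cv2.imwrite('pics/'+fn,i)
    return i,cam(n,s)
def rect(C,m,z,seed=None,amin=60):
    """contours of mask m -> world rects on plane z: centre, size mm, long-axis angle"""
    out=[]
    for c in cv2.findContours(m,cv2.RETR_EXTERNAL,cv2.CHAIN_APPROX_NONE)[0]:
        if cv2.contourArea(c)<amin: continue
        if seed is not None and cv2.pointPolygonTest(c,tuple(map(float,seed)),False)<0: continue
        w=plane(C,c.reshape(-1,2),z)*1000
        (x,y),(a,b),t=cv2.minAreaRect(w.astype(np.float32))
        if a<b:a,b,t=b,a,t+90
        out.append((c.reshape(-1,2).mean(0).round(0),np.round([x,y],1),np.round([a,b],1),round((t+90)%180-90,1)))
    return out
def go(x,y,z,yaw):
    """tool shift to TCP x,y,z mm; yaw=deg of tool x axis; from present pose"""
    s=read_state();p=s['position']*1000;R=s['tcp_rot']
    d=np.array([x,y,z])-p; y0=np.degrees(np.arctan2(R[1,0],R[0,0])); dy=(yaw-y0+180)%360-180
    print('at',p.round(1),'yaw',round(y0,1),'shift tool',(R.T@d).round(1),'turn z rad',round(-np.radians(dy),3),'j6',s['joint_positions'][5].round(1),'t',round(s['time_s'],1))
E
python3 - <<'E'
from h import *
i,C=cv2.imread('pics/top0.png'),cam('top')
h=cv2.cvtColor(i,cv2.COLOR_BGR2HSV); print([h[y,x] for x,y in((399,172),(396,225),(242,224),(245,167),(192,189),(453,202),(340,190),(300,60))])
m=cv2.inRange(h,(10,15,140),(40,90,255))
for z,n in((.02,'scrap'),):
    for r in rect(C,m,z,amin=80): print(n,*r)
m=cv2.inRange(h,(5,90,60),(25,255,255))
for r in rect(C,m,.006,amin=100): print('cork',*r)
for n,p,z in(('bin end A',(293,205),.122),('bin end B',(363,182),.122),('model',(243,168),.03),('block',(192,189),.03),('mug',(187,236),.09)): print(n,plane(C,[p],z)*1000)
E
```

```text
[array([ 26,  27, 221], dtype=uint8), array([ 27,  23, 226], dtype=uint8), array([ 27,  22, 228], dtype=uint8), array([ 50,   3, 246], dtype=uint8), array([ 17, 123, 189], dtype=uint8), array([ 16, 122, 199], dtype=uint8), array([103,  24, 190], dtype=uint8), array([ 30,   6, 237], dtype=uint8)]
scrap [242. 224.] [402.9 208.2] [64.2 29.2] -23.6
scrap [395. 224.] [ 412.6 -184.9] [69.8 28.2] 20.4
scrap [399. 172.] [ 550.6 -194.9] [69.2 28.9] -76.1
cork [ 78. 237.] [364.5 626.8] [137.   87.6] 89.8
cork [452. 202.] [ 479.3 -336.6] [148.9  98.4] -83.1
cork [192. 189.] [492.9 348. ] [73.6 35. ] 80.2
cork [430. 142.] [ 639.5 -279.4] [101.   92.9] -43.7
cork [172. 141.] [623.3 411.4] [110.4  73.9] -25.0
cork [282.  44.] [853.4   9.4] [1774.7  544.9] -81.8
bin end A [[438.41946789  73.58666661]]
bin end B [[498.44001638 -90.59117175]]
model [[547.51885693 213.07702486]]
block [[488.07009572 341.537361  ]]
mug [[361.19481376 326.9022761 ]]
```

Measured sizes match: two scraps of about 70x28 mm, one of 64x29 mm, and the pad at 149x98 mm. Next I'm moving over the bins.

Emit:
drive_tool(motion=[[[0, 0, -5], [0, 0, -0.145]], [[0, 0, -5], [0, 0, -0.145]], [[0, 0, -5], [0, 0, -0.145]], [[0, 0, -5], [0, 0, -0.145]], [[0, 0, -5], [0, 0, -0.145]]], gripper=1)

```text
time_s: 0.65
position: [0.2784, -0.5592, 0.2473]
tcp_rot: [[0.369, 0.929, -0.0], [0.929, -0.369, 0.001], [0.001, -0.001, -1.0]]
force: [0.4, -0.1, -0.3]
opening: 0.999
grasp_force: 0.0
```

Emit:
drive_tool(motion=[[[0, 0, -5], [0, 0, -0.145]], [[0, 0, -5], [0, 0, -0.145]], [[0, 0, -5], [0, 0, -0.145]], [[0, 0, 0], [0, 0, -0.145]], [[0, 0, 0], [0, 0, -0.145]]])

```text
time_s: 1.15
position: [0.2784, -0.5593, 0.2624]
tcp_rot: [[-0.34, 0.94, -0.0], [0.94, 0.34, 0.0], [0.0, 0.0, -1.0]]
force: [-0.1, -0.0, -0.2]
opening: 0.999
grasp_force: 0.0
```

Emit:
drive_tool(motion=[[[30, 24.5, 0], [0, 0, 0]], [[30, 24.5, 0], [0, 0, 0]], [[30, 24.5, 0], [0, 0, 0]], [[30, 24.5, 0], [0, 0, 0]], [[30, 24.5, 0], [0, 0, 0]]])

```text
time_s: 1.65
position: [0.3439, -0.3755, 0.2623]
tcp_rot: [[-0.334, 0.943, -0.0], [0.943, 0.334, 0.001], [0.001, 0.0, -1.0]]
force: [0.2, 1.0, 0.6]
opening: 1.003
grasp_force: 0.0
```

Emit:
drive_tool(motion=[[[30, 24.5, 0], [0, 0, 0]], [[30, 24.5, 0], [0, 0, 0]], [[30, 24.5, 0], [0, 0, 0]], [[30, 24.5, 0], [0, 0, 0]], [[30, 24.5, 0], [0, 0, 0]]])

```text
time_s: 2.15
position: [0.4092, -0.1932, 0.2625]
tcp_rot: [[-0.334, 0.943, -0.0], [0.943, 0.334, 0.0], [0.0, 0.0, -1.0]]
force: [0.4, -0.3, -0.4]
opening: 0.999
grasp_force: 0.0
```

Emit:
drive_tool(motion=[[[30, 24.5, 0], [0, 0, 0]], [[30, 24.5, 0], [0, 0, 0]], [[30, 24.5, 0], [0, 0, 0]], [[30, 24.5, 0], [0, 0, 0]], [[30, 24.5, 0], [0, 0, 0]]])

```text
time_s: 2.65
position: [0.4745, -0.0109, 0.2625]
tcp_rot: [[-0.334, 0.942, -0.0], [0.942, 0.334, 0.0], [0.0, -0.0, -1.0]]
force: [0.3, 0.2, -0.3]
opening: 0.999
grasp_force: 0.0
```

Run:
```python
from h import *
go(468,-8,260,110)
i,C=snap('wrist','w1.png')
snap('top','top1.png')
a=cv2.imread('pics/top1.png'); cv2.imwrite('pics/c1.png',np.vstack([i,a[:,:]])[:, :])
```

```text
at [474.5 -10.9 262.5] yaw 109.5 shift tool [ 4.9 -5.2  2.5] turn z rad -0.008 j6 -34.4 t 2.6
```

View pics/w1.png

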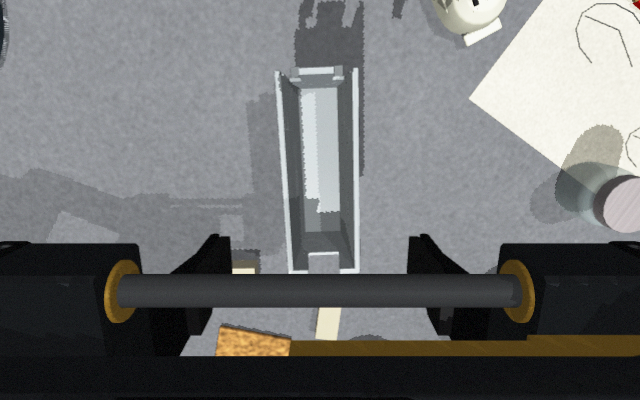

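View pics/top1.png

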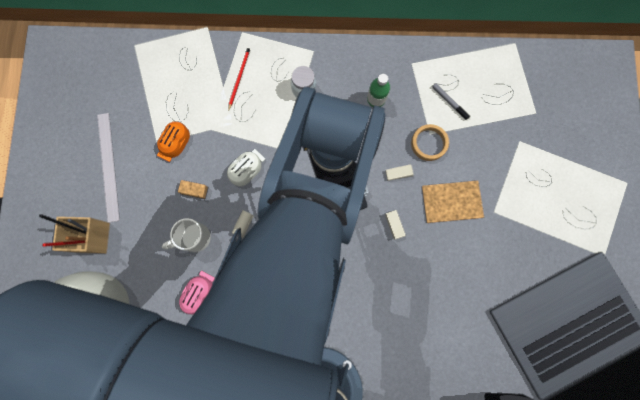

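The wrist view shows the upper bin's rim corners at about (278,72), (357,68), (291,271) and (358,271). The top view shows no fourth scrap in the area that had been hidden.

Run:
```python
from h import *
s=read_state();C=cam('wrist',s)
w=plane(C,[(277.5,71),(357,67.5),(290.5,272),(358,272)],.122)*1000
print(w.round(1)); print(np.linalg.norm(w[0]-w[1]),np.linalg.norm(w[2]-w[3]),np.linalg.norm(w[0]-w[2]))
c=w.mean(0); d=w[:2].mean(0)-w[2:].mean(0); a=np.degrees(np.arctan2(d[1],d[0])); print(c,np.linalg.norm(d),a)
h=cv2.cvtColor(cv2.imread('pics/w1.png'),cv2.COLOR_BGR2HSV)
for p in((280,100),(357,150),(286,200),(357,250)): print(h[p[1],p[0]-8:p[0]+9].tolist()) if 0 else None
go(*c,200,a)
```

```text
[[411.9  68.2]
 [470.9  92.3]
 [478.4 -96.8]
 [537.8 -75.3]]
63.68277190791156 63.21219725225923 177.8254540775636
[474.76135828  -2.90313781] 179.13653046520324 111.85659852848028
at [474.9  -8.7 262.5] yaw 109.8 shift tool [ 5.4  1.7 62.5] turn z rad -0.035 j6 -34.5 t 2.8
```

Emit:
drive_tool(motion=[[[5, 2, 30], [0, 0, -0.035]], [[0, 0, 35], [0, 0, 0]], [[0, 0, 0], [0, 0, 0]]])

```text
time_s: 3.05
position: [0.471, -0.0067, 0.1942]
tcp_rot: [[-0.367, 0.93, -0.01], [0.93, 0.367, 0.002], [0.006, -0.008, -1.0]]
force: [-0.5, 0.7, 0.4]
opening: 0.998
grasp_force: 0.0
```

Run:
```python
from h import *
i,C=snap('wrist','w2.png')
g=cv2.cvtColor(i,cv2.COLOR_BGR2GRAY)
e=cv2.Canny(g,40,120)
cv2.imwrite('pics/w2c.png',cv2.resize(i[0:300,180:460],None,fx=2,fy=2,interpolation=cv2.INTER_CUBIC))
go(474.8,-2.9,97,111.9)
```

```text
at [472.7  -7.2 196.1] yaw 111.5 shift tool [ 2.9  4.1 99.1] turn z rad -0.007 j6 -36.0 t 3.1
```

View pics/w2c.png

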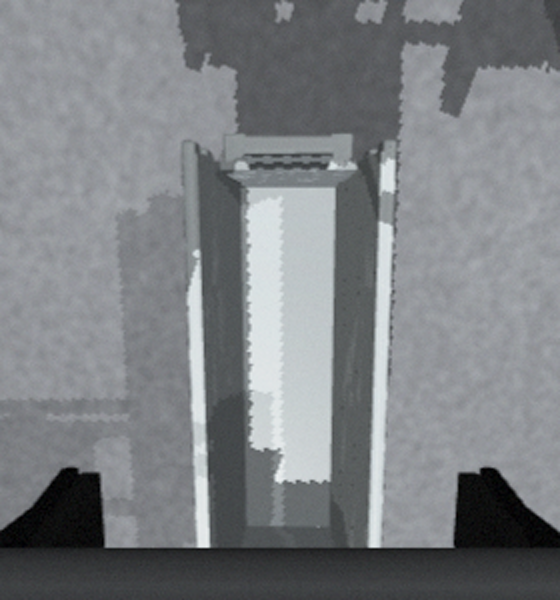

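The crop shows the back end (two corner cut-outs) at the top. The rim edges are at crop (184,150) and (397,150), and at (197,545) and (382,545). The fingers are slightly to the right of centre.

Run:
```python
from h import *
s=read_state();C=cam('wrist',s)
p=np.array([(184,150),(397,150),(197,545),(382,545)])/2+[180,0]
w=plane(C,p,.122)*1000;print(w.round(1),np.linalg.norm(w[0]-w[1]),np.linalg.norm(w[2]-w[3]))
m=(w[0]+w[1])/2;n=(w[2]+w[3])/2;d=(m-n)/np.linalg.norm(m-n);a=np.degrees(np.arctan2(d[1],d[0]));print(a,np.linalg.norm(m-n))
c=m-d*92;print(c);go(*c,97,a)
```

```text
[[412.9  62.8]
 [475.2  87.3]
 [463.  -64.7]
 [525.9 -39.7]] 66.91717019759722 67.68249471276377
111.61061577402634 136.84998112835626
[477.90552545 -10.49068582]
at [472.7  -7.2 196.1] yaw 111.5 shift tool [-5.3  4.2 99.1] turn z rad -0.002 j6 -36.0 t 3.1
```

Emit:
drive_tool(motion=[[[-5, 4, 20], [0, 0, 0]], [[0, 0, 30], [0, 0, 0]], [[0, 0, 30], [0, 0, 0]], [[0, 0, 17], [0, 0, 0]], [[0, 0, 0], [0, 0, 0]]])

```text
time_s: 3.6
position: [0.4799, -0.0109, 0.1001]
tcp_rot: [[-0.366, 0.93, -0.002], [0.93, 0.366, 0.0], [0.001, -0.002, -1.0]]
force: [-0.1, 0.5, -0.1]
opening: 0.999
grasp_force: 0.0
```

Emit:
drive_tool(motion=[[[0, 0, 0], [0, 0, 0]], [[0, 0, 0], [0, 0, 0]], [[0, 0, 0], [0, 0, 0]], [[0, 0, 0], [0, 0, 0]], [[0, 0, 0], [0, 0, 0]]], gripper=0)

```text
time_s: 4.1
position: [0.4804, -0.0106, 0.1016]
tcp_rot: [[-0.367, 0.93, 0.001], [0.93, 0.367, -0.001], [-0.001, 0.001, -1.0]]
force: [-2.3, -0.6, 7.2]
opening: 0.778
grasp_force: 30.0
```

Emit:
drive_tool(motion=[[[0, 0, -3], [0, 0, 0]], [[0, 0, -8], [0, 0, 0]], [[0, 0, -15], [0, 0, 0]], [[0, 0, -20], [0, 0, 0]], [[0, 0, -20], [0, 0, 0]]])

```text
time_s: 4.6
position: [0.4799, -0.01, 0.1672]
tcp_rot: [[-0.367, 0.93, -0.0], [0.93, 0.367, 0.0], [0.001, -0.0, -1.0]]
force: [0.2, -0.3, -2.8]
opening: 0.78
grasp_force: 30.0
```

Emit:
drive_tool(motion=[[[0, 0, -20], [0, 0, 0]], [[0, 0, -20], [0, 0, 0]], [[0, 0, -20], [0, 0, 0]], [[0, 0, -20], [0, 0, 0]], [[0, 0, 0], [0, 0, 0]]])

```text
time_s: 5.1
position: [0.482, -0.0105, 0.2491]
tcp_rot: [[-0.367, 0.93, 0.007], [0.93, 0.367, -0.001], [-0.004, 0.006, -1.0]]
force: [0.5, -0.7, -2.2]
opening: 0.778
grasp_force: 30.0
```

Run:
```python
from h import *
i,C=snap('wrist','w3.png');j,_=snap('scene','s3.png')
cv2.imwrite('pics/c3.png',np.hstack([i[:,120:520],cv2.resize(j[100:300,220:420],(400,400))]))
go(640,0,97-42+3,90);print(read_state()['force'])
```

```text
at [479.9 -10.1 246.5] yaw 111.5 shift tool [-49.4 152.6 188.5] turn z rad 0.376 j6 -36.1 t 5.2
[-0.51074989  0.62118139 -2.97323548]
```

View pics/c3.png

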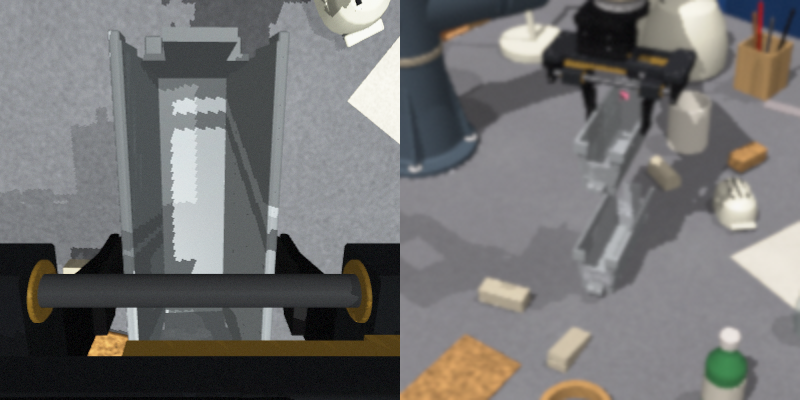

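Bin lifted (−2.8 N, about 0.25 kg), and the bottom bin is still standing. Now parking the upper bin at (0.64, 0).

Emit:
drive_tool(motion=[[[0, 0, 0], [0, 0, 0.126]], [[0, 0, 0], [0, 0, 0.126]], [[0, 0, 0], [0, 0, 0.126]], [[2, 40, 0], [0, 0, 0]], [[2, 40, 0], [0, 0, 0]]])

```text
time_s: 5.7
position: [0.559, -0.0061, 0.2447]
tcp_rot: [[0.003, 1.0, -0.004], [1.0, -0.003, 0.001], [0.001, -0.004, -1.0]]
force: [1.4, -1.0, -1.8]
opening: 0.784
grasp_force: 30.0
```

Emit:
drive_tool(motion=[[[2, 40, 0], [0, 0, 0]], [[2, 40, 0], [0, 0, 0]], [[2, 0, 30], [0, 0, 0]], [[0, 0, 40], [0, 0, 0]], [[0, 0, 40], [0, 0, 0]]])

```text
time_s: 6.2
position: [0.6392, -0.0003, 0.1333]
tcp_rot: [[0.002, 1.0, -0.002], [1.0, -0.002, 0.001], [0.001, -0.002, -1.0]]
force: [0.5, 0.3, -3.4]
opening: 0.781
grasp_force: 30.0
```

Emit:
drive_tool(motion=[[[0, 0, 35], [0, 0, 0]], [[0, 0, 20], [0, 0, 0]], [[0, 0, 8], [0, 0, 0]], [[0, 0, 6], [0, 0, 0]], [[0, 0, 0], [0, 0, 0]]])

```text
time_s: 6.7
position: [0.64, -0.0006, 0.067]
tcp_rot: [[0.002, 1.0, -0.001], [1.0, -0.002, 0.0], [0.0, -0.001, -1.0]]
force: [0.2, 0.1, -3.4]
opening: 0.782
grasp_force: 30.0
```

Run:
```python
from h import *
go(640,0,60,90);print(read_state()['force'])
```

```text
at [ 6.4e+02 -6.0e-01  6.7e+01] yaw 89.9 shift tool [0.6 0.  7. ] turn z rad -0.002 j6 -9.9 t 6.7
[ 0.16517603  0.10893414 -3.37672834]
```

Emit:
drive_tool(motion=[[[0, 0, 5], [0, 0, 0]], [[0, 0, 2], [0, 0, 0]], [[0, 0, 0], [0, 0, 0]]])

```text
time_s: 7.0
position: [0.6416, -0.0009, 0.0631]
tcp_rot: [[0.002, 1.0, 0.004], [1.0, -0.002, -0.001], [-0.001, 0.004, -1.0]]
force: [-1.0, 0.7, 4.2]
opening: 0.785
grasp_force: 30.0
```

Emit:
drive_tool(motion=[[[0, 0, 0], [0, 0, 0]], [[0, 0, 0], [0, 0, 0]], [[0, 0, 0], [0, 0, 0]], [[0, 0, 0], [0, 0, 0]], [[0, 0, -15], [0, 0, 0]]], gripper=1)

```text
time_s: 7.5
position: [0.6384, -0.0004, 0.074]
tcp_rot: [[0.002, 1.0, -0.005], [1.0, -0.002, 0.001], [0.001, -0.005, -1.0]]
force: [0.2, 0.5, -0.2]
opening: 0.993
grasp_force: 0.0
```

Emit:
drive_tool(motion=[[[0, 0, -25], [0, 0, 0]], [[0, 0, -40], [0, 0, 0]], [[0, 0, -40], [0, 0, 0]], [[0, 0, -40], [0, 0, 0.15]], [[0, 0, 0], [0, 0, 0.15]]])

```text
time_s: 8.0
position: [0.6445, -0.0012, 0.2289]
tcp_rot: [[0.303, 0.953, 0.015], [0.953, -0.303, -0.002], [0.002, 0.015, -1.0]]
force: [-0.0, -0.1, 1.1]
opening: 1.003
grasp_force: 0.0
```

Emit:
drive_tool(motion=[[[0, 0, 0], [0, 0, 0.15]], [[0, 0, 0], [0, 0, 0.15]], [[0, 0, 0], [0, 0, 0.15]], [[0, 0, 0], [0, 0, 0.15]], [[0, 0, 0], [0, 0, 0.15]]])

```text
time_s: 8.5
position: [0.6402, -0.0006, 0.2217]
tcp_rot: [[0.871, 0.49, 0.001], [0.49, -0.871, -0.0], [0.001, 0.001, -1.0]]
force: [-0.2, 0.5, 0.2]
opening: 0.999
grasp_force: 0.0
```

Emit:
drive_tool(motion=[[[0, 0, 0], [0, 0, 0.15]], [[0, 0, 0], [0, 0, 0.13]], [[-33, 42, 0], [0, 0, 0]], [[-33, 42, 0], [0, 0, 0]], [[-33, 42, 0], [0, 0, 0]]])

```text
time_s: 9.0
position: [0.5775, -0.1381, 0.2216]
tcp_rot: [[0.971, 0.238, 0.001], [0.238, -0.971, -0.001], [0.001, 0.001, -1.0]]
force: [0.7, 0.1, -0.1]
opening: 0.997
grasp_force: 0.0
```

Emit:
drive_tool(motion=[[[-33, 42, 0], [0, 0, 0]], [[0, 0, 0], [0, 0, 0]], [[0, 0, 0], [0, 0, 0]]])

```text
time_s: 9.3
position: [0.557, -0.1838, 0.2215]
tcp_rot: [[0.972, 0.233, 0.001], [0.233, -0.972, 0.0], [0.001, 0.0, -1.0]]
force: [0.0, 0.3, 0.2]
opening: 1.003
grasp_force: 0.0
```

Run:
```python
from h import *
go(550.6,-195,5,13.9)
i,C=snap('wrist','w4.png');snap('top','t4.png')
h=cv2.cvtColor(i,cv2.COLOR_BGR2HSV);m=cv2.inRange(h,(15,12,120),(45,90,255))
for r in rect(C,m,.024,amin=300):print(*r)
i=cv2.imread('pics/t4.png');m=cv2.inRange(cv2.cvtColor(i,cv2.COLOR_BGR2HSV),(10,15,140),(40,90,255))
for r in rect(cam('top'),m,.02,amin=80): print(*r)
```

```text
at [ 557.  -183.8  221.5] yaw 13.5 shift tool [ -9.1   9.3 216.5] turn z rad -0.007 j6 47.3 t 9.3
[292. 313.] [ 388.8 -193.9] [31.1 18.5] -76.5
[329. 177.] [ 554.6 -196. ] [68.  31.8] -77.5
[527.  42.] [ 723.7 -342.3] [83.8 24.4] 60.2
```

View pics/w4.png

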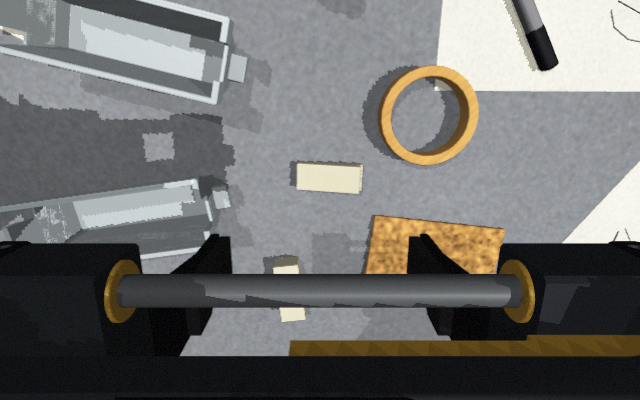

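The scrap is at wrist (329,177), 68 mm long at (553,-196) with angle -77°. That agrees with the top view, so I'm grasping it end to end.

Emit:
drive_tool(motion=[[[-7, 11, 40], [0, 0, 0]], [[0, 0, 45], [0, 0, 0]], [[0, 0, 45], [0, 0, 0]], [[0, 0, 40], [0, 0, 0]], [[0, 0, 25], [0, 0, 0]]])

```text
time_s: 9.9
position: [0.5525, -0.1921, 0.0227]
tcp_rot: [[0.971, 0.239, -0.003], [0.24, -0.971, 0.002], [-0.003, -0.003, -1.0]]
force: [-0.5, 0.1, 0.3]
opening: 1.001
grasp_force: 0.0
```

Emit:
drive_tool(motion=[[[0, 0, 13], [0, 0, 0]], [[0, 0, 7], [0, 0, 0]], [[0, 0, 0], [0, 0, 0]]])

```text
time_s: 10.2
position: [0.5537, -0.1943, 0.0055]
tcp_rot: [[0.971, 0.238, 0.0], [0.238, -0.971, -0.0], [0.0, 0.0, -1.0]]
force: [0.6, 0.9, -0.6]
opening: 1.005
grasp_force: 0.0
```

Emit:
drive_tool(motion=[[[0, 0, 0], [0, 0, 0]], [[0, 0, 0], [0, 0, 0]], [[0, 0, 0], [0, 0, 0]], [[0, 0, 0], [0, 0, 0]], [[0, 0, 0], [0, 0, 0]]], gripper=0)

```text
time_s: 10.7
position: [0.5537, -0.1955, 0.0067]
tcp_rot: [[0.972, 0.237, 0.002], [0.237, -0.972, -0.001], [0.002, 0.002, -1.0]]
force: [-0.1, -0.0, 5.9]
opening: 0.781
grasp_force: 29.9
```

Emit:
drive_tool(motion=[[[0, 0, -10], [0, 0, 0]], [[0, 0, -20], [0, 0, 0]], [[0, 0, -40], [0, 0, 0]], [[0, 0, -40], [0, 0, 0]], [[0, 0, -40], [0, 0, 0]]])

```text
time_s: 11.2
position: [0.5525, -0.1947, 0.1571]
tcp_rot: [[0.972, 0.236, -0.001], [0.236, -0.972, 0.001], [-0.001, -0.001, -1.0]]
force: [0.7, -0.3, 0.4]
opening: 0.778
grasp_force: 29.9
```

Emit:
drive_tool(motion=[[[0, 0, -40], [0, 0, 0]], [[0, 0, 0], [0, 0, -0.14]], [[0, 0, 0], [0, 0, 0]]])

```text
time_s: 11.5
position: [0.5534, -0.1952, 0.1976]
tcp_rot: [[0.929, 0.37, 0.003], [0.37, -0.929, -0.001], [0.002, 0.002, -1.0]]
force: [0.7, -0.2, -1.0]
opening: 0.781
grasp_force: 29.9
```

Run:
```python
from h import *
go(478,-10,200,21.6);print(read_state()['opening'],read_state()['grasp_force'])
i,C=snap('wrist','w5.png')
```

```text
at [ 553.4 -195.2  197.6] yaw 21.7 shift tool [  -1.6 -199.9   -2.9] turn z rad 0.002 j6 38.0 t 11.5
0.780532449824345 29.89808974787593
```

View pics/w5.png

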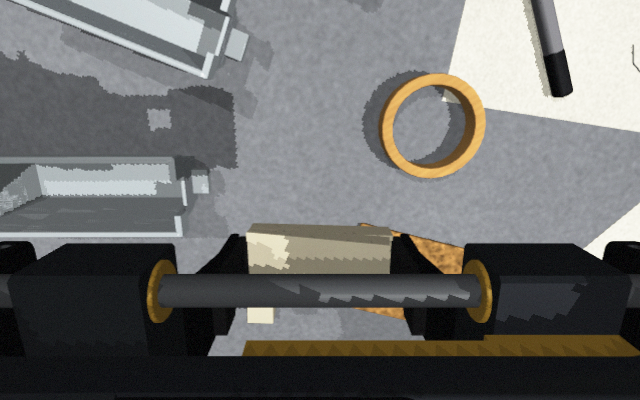

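The wedge is held at 68 mm. The bottom bin's front rim corners show at (177,157) and (185,235).

Run:
```python
from h import *
s=read_state();C=cam('wrist',s)
w=plane(C,[(177,157),(185,235),(40,158),(40,237)],.08)*1000;print(w.round(1),np.linalg.norm(w[0]-w[1]))
d=((w[2]+w[3])-(w[0]+w[1]))/2;a=np.degrees(np.arctan2(d[1],d[0]));d/=np.linalg.norm(d)
c=(w[0]+w[1])/2+d*92;print(a,c);go(*c,200,21.6)
T=cam('top');i=cv2.imread('pics/t4.png');P=proj(T,[[.478,-.010,.08]])[0];print(P)
```

```text
[[ 539.2  -81.2]
 [ 478.  -104.8]
 [ 499.    18.4]
 [ 432.     7.2]] 65.60388241638807
112.17477418908716 [473.89067162  -7.81611382]
at [ 552.6 -194.7  196.1] yaw 21.6 shift tool [  -4.5 -202.7   -3.9] turn z rad -0.001 j6 38.1 t 11.6
[328.43784686 192.88860122]
```

Emit:
drive_tool(motion=[[[-16, -40, 0], [0, 0, 0]], [[-16, -40, 0], [0, 0, 0]], [[-16, -40, 0], [0, 0, 0]], [[-16, -40, 0], [0, 0, 0]], [[-16, -40, 0], [0, 0, 0]]])

```text
time_s: 12.05
position: [0.4022, -0.0372, 0.1945]
tcp_rot: [[0.93, 0.366, -0.003], [0.366, -0.93, 0.002], [-0.003, -0.003, -1.0]]
force: [0.7, -0.0, -0.0]
opening: 0.781
grasp_force: 29.9
```

Emit:
drive_tool(motion=[[[0, 0, 0], [0, 0, 0]], [[0, 0, 0], [0, 0, 0]]])

```text
time_s: 12.25
position: [0.4036, -0.0379, 0.195]
tcp_rot: [[0.929, 0.369, -0.002], [0.369, -0.929, 0.001], [-0.001, -0.001, -1.0]]
force: [0.3, -1.0, 0.4]
opening: 0.777
grasp_force: 29.9
```

Run:
```python
from h import *
go(478,-10,200,21.6)
i,C=snap('wrist','w6.png')
cv2.imwrite('pics/w6c.png',cv2.resize(i[60:260,120:520],None,fx=2,fy=2,interpolation=cv2.INTER_CUBIC))
```

```text
at [403.6 -37.9 195. ] yaw 21.7 shift tool [79.4  1.5 -5.1] turn z rad 0.001 j6 47.1 t 12.2
```

View pics/w6c.png

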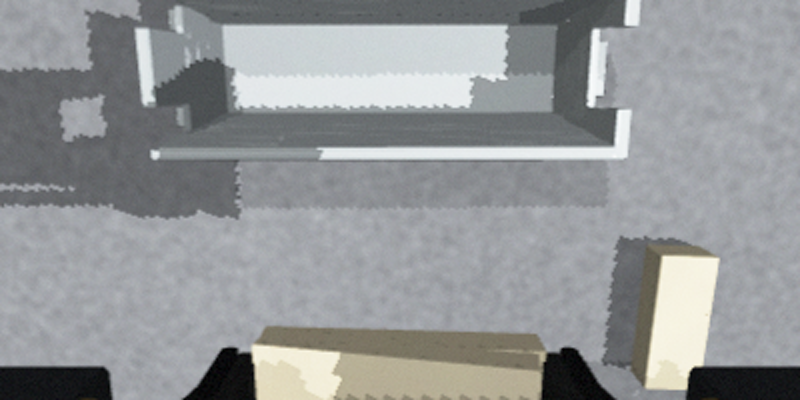

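Run:
```python
from h import *
C=cam('wrist',read_state())
P=np.array([(152,159),(628,159),(136,30),(140,105),(639,24)])/2+[120,60]
w=plane(C,P,.08)*1000;print(w.round(1))
d=w[0]-w[1];print(np.degrees(np.arctan2(d[1],d[0])),np.linalg.norm(d))
d/=np.linalg.norm(d);n=np.array([d[1],-d[0]]); print('n',n)
o=w[1]; L=[(q-o)@d for q in w];N=[(q-o)@n for q in w];print(np.round(L,1),np.round(N,1))
c=o+n*34+d*92;print('c',c);
i=cv2.imread('pics/w6.png');print(i[30:66:2,260,1],i[30:66:2,330,1])
go(*c,200,21.6)
```

```text
[[ 410.5   64.3]
 [ 478.2 -106.6]
 [ 453.8   83. ]
 [ 428.4   74.2]
 [ 523.9  -88.2]]
111.6140869482851 183.8893145317104
n [0.92968595 0.36835314]
[183.9   0.  185.3 186.5   0.3] [ 0.   0.  47.1 20.3 49.2]
c [475.92580945  -8.56994739]
[161 167 175 172 173 166 147 131 234 231 240 155 108 103  98  94  99 101] [175 172 167 166 165 165 149 133 235 232 239 159  97 100  96  96  99  99]
at [405.1 -38.9 195.3] yaw 21.6 shift tool [77.  -2.1 -4.7] turn z rad 0.001 j6 47.1 t 12.3
```

The bin length reads 183.9 mm, so the fix is good: centre (476,-8.5), angle 111.6°. Now I'm lowering the wedge in, offset 20 mm to the front.

Emit:
drive_tool(motion=[[[39, 9, 0], [0, 0, 0]], [[38, 9, 0], [0, 0, 0]], [[0, 0, 30], [0, 0, 0]], [[0, 0, 35], [0, 0, 0]], [[0, 0, 0], [0, 0, 0]]])

```text
time_s: 12.8
position: [0.4811, -0.0271, 0.1266]
tcp_rot: [[0.93, 0.368, -0.009], [0.368, -0.93, 0.003], [-0.007, -0.006, -1.0]]
force: [-1.0, 0.3, -0.3]
opening: 0.779
grasp_force: 29.9
```

Emit:
drive_tool(motion=[[[0, 0, 30], [0, 0, 0]], [[0, 0, 30], [0, 0, 0]], [[0, 0, 25], [0, 0, 0]], [[0, 0, 20], [0, 0, 0]], [[0, 0, 5], [0, 0, 0]]])

```text
time_s: 13.3
position: [0.4834, -0.0277, 0.0195]
tcp_rot: [[0.93, 0.368, -0.002], [0.368, -0.93, 0.0], [-0.001, -0.001, -1.0]]
force: [-0.7, 0.1, 0.1]
opening: 0.777
grasp_force: 29.9
```

Run:
```python
from h import *
go(476,-8.5,12,21.6);print(read_state()['force'],read_state()['moment'])
```

```text
at [483.4 -27.7  19.5] yaw 21.6 shift tool [  0.2 -20.6   7.5] turn z rad 0.0 j6 51.9 t 13.3
[-0.65019245  0.11381617  0.10253042] [ 0.07243374 -0.00208922 -0.03905248]
```

Emit:
drive_tool(motion=[[[0, 0, 7], [0, 0, 0]], [[0, 0, 0], [0, 0, 0]]])

```text
time_s: 13.5
position: [0.4837, -0.0275, 0.0138]
tcp_rot: [[0.929, 0.369, 0.001], [0.369, -0.929, -0.0], [0.001, 0.001, -1.0]]
force: [-0.0, 0.7, 0.4]
opening: 0.777
grasp_force: 29.9
```

Emit:
drive_tool(motion=[[[0, 0, 0], [0, 0, 0]], [[0, 0, 0], [0, 0, 0]], [[0, 0, 0], [0, 0, 0]], [[0, 0, -15], [0, 0, 0]], [[0, 0, -25], [0, 0, 0]]], gripper=0.85)

```text
time_s: 14.0
position: [0.482, -0.0267, 0.0533]
tcp_rot: [[0.929, 0.37, -0.003], [0.37, -0.929, 0.001], [-0.002, -0.002, -1.0]]
force: [0.6, -0.7, 0.6]
opening: 0.851
grasp_force: 0.0
```

Emit:
drive_tool(motion=[[[0, -29, 0], [0, 0, 0]], [[0, -29, 0], [0, 0, 0]], [[0, 0, 0], [0, 0, 0]], [[0, 0, 0], [0, 0, 0]], [[0, 0, 0], [0, 0, 0]]], gripper=0)

```text
time_s: 14.5
position: [0.4626, 0.0263, 0.0538]
tcp_rot: [[0.929, 0.37, 0.002], [0.37, -0.929, -0.0], [0.001, 0.001, -1.0]]
force: [-0.0, -0.4, -0.1]
opening: 0.48
grasp_force: 0.0
```

Emit:
drive_tool(motion=[[[0, 0, 20], [0, 0, 0]], [[0, 0, 20], [0, 0, 0]], [[0, 0, 0], [0, 0, 0]], [[0, 5, 0], [0, 0, 0]], [[0, 7, 0], [0, 0, 0]]])

```text
time_s: 15.0
position: [0.4666, 0.0151, 0.0141]
tcp_rot: [[0.929, 0.37, 0.001], [0.37, -0.929, -0.0], [0.001, 0.001, -1.0]]
force: [-0.6, 0.0, 0.5]
opening: 0.043
grasp_force: 0.0
```

Emit:
drive_tool(motion=[[[0, 6, 0], [0, 0, 0]], [[0, 6, 0], [0, 0, 0]], [[0, 4, 0], [0, 0, 0]], [[0, 2, 0], [0, 0, 0]], [[0, 0, 0], [0, 0, 0]]])

```text
time_s: 15.5
position: [0.4728, -0.0013, 0.0137]
tcp_rot: [[0.929, 0.369, 0.0], [0.369, -0.929, -0.0], [0.0, 0.0, -1.0]]
force: [-0.1, 0.3, 0.6]
opening: 0.007
grasp_force: 0.0
```

Emit:
drive_tool(motion=[[[0, -6, 0], [0, 0, 0]], [[0, 0, -40], [0, 0, 0]], [[0, 0, -45], [0, 0, 0]], [[-25, 0, -40], [0, 0, 0]], [[-35, 20, -20], [0, 0, 0]]])

```text
time_s: 16.0
position: [0.4226, -0.0349, 0.1611]
tcp_rot: [[0.927, 0.374, 0.004], [0.374, -0.927, -0.001], [0.003, 0.003, -1.0]]
force: [-0.0, -1.0, -0.9]
opening: 0.005
grasp_force: 0.0
```

Emit:
drive_tool(motion=[[[-20, 30, 0], [0, 0, 0]], [[0, 0, 0], [0, 0, 0]], [[0, 0, 0], [0, 0, 0]]], gripper=1)

```text
time_s: 16.3
position: [0.4141, -0.0713, 0.1586]
tcp_rot: [[0.93, 0.368, -0.0], [0.368, -0.93, 0.001], [-0.0, -0.001, -1.0]]
force: [1.2, 1.2, -0.0]
opening: 0.196
grasp_force: 0.0
```

Run:
```python
from h import *
i,C=snap('wrist','w7.png')
h=cv2.cvtColor(i,cv2.COLOR_BGR2HSV);m=cv2.inRange(h,(15,12,120),(45,90,255))
for r in rect(C,m,.024,amin=300):print(*r)
go(412.6,-185,6,110)
cv2.imwrite('pics/w7c.png',i[:300])
```

```text
[437. 216.] [ 427.6 -177.3] [50.  33.4] 21.6
[320.  88.] [490.2 -42.8] [68.1 28.9] -68.4
[13. 52.] [428.  182.6] [34.1 29.2] 7.7
at [414.1 -70.7 158.3] yaw 21.7 shift tool [-43.5 105.8 152.2] turn z rad -1.541 j6 43.3 t 16.4
```

View pics/w7c.png

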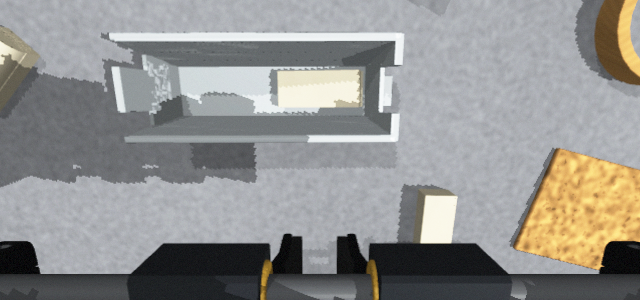

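The wedge lies flat against the front end of the bin (w7 at (320,88)). Next is the scrap at (413,-185), with the tool turned so the camera sees it.

Emit:
drive_tool(motion=[[[0, 0, 0], [0, 0, 0.145]], [[0, 0, 0], [0, 0, 0.145]], [[0, 0, 0], [0, 0, 0.145]], [[0, 0, 0], [0, 0, 0.145]], [[0, 0, 0], [0, 0, 0.145]]])

```text
time_s: 16.85
position: [0.4143, -0.0697, 0.1579]
tcp_rot: [[0.939, -0.343, -0.002], [-0.343, -0.939, 0.001], [-0.002, -0.0, -1.0]]
force: [0.4, 0.2, 1.0]
opening: 0.695
grasp_force: 0.0
```

Emit:
drive_tool(motion=[[[0, 0, 0], [0, 0, 0.145]], [[0, 0, 0], [0, 0, 0.145]], [[0, 0, 0], [0, 0, 0.145]], [[0, 0, 0], [0, 0, 0.145]], [[0, 0, 0], [0, 0, 0.145]]])

```text
time_s: 17.35
position: [0.4143, -0.0697, 0.1578]
tcp_rot: [[0.476, -0.879, -0.002], [-0.879, -0.476, 0.001], [-0.002, 0.001, -1.0]]
force: [-0.3, 0.2, -0.6]
opening: 0.992
grasp_force: 0.0
```

Emit:
drive_tool(motion=[[[0, 0, 0], [0, 0, 0.145]], [[0, 0, 0], [0, 0, 0]], [[0, 0, 0], [0, 0, 0]]])

```text
time_s: 17.65
position: [0.4144, -0.0703, 0.1581]
tcp_rot: [[0.352, -0.936, -0.001], [-0.936, -0.352, 0.001], [-0.001, 0.001, -1.0]]
force: [0.6, -0.3, 0.8]
opening: 0.998
grasp_force: 0.0
```

Run:
```python
from h import *
i,C=snap('wrist','w8.png')
h=cv2.cvtColor(i,cv2.COLOR_BGR2HSV);m=cv2.inRange(h,(15,12,170),(45,90,255))
for r in rect(C,m,.024,amin=300):print(*r)
go(414,-185,6,-69.6)
```

```text
[225. 187.] [489.1 -41.6] [63.3 28.1] -64.8
[371.  54.] [ 414.2 -184.5] [70.3 27.9] 19.8
at [414.5 -70.6 158.2] yaw -69.5 shift tool [107.1  40.5 152.1] turn z rad 0.003 j6 134.5 t 17.7
```

Emit:
drive_tool(motion=[[[36, 13.5, 0], [0, 0, 0]], [[36, 13.5, 0], [0, 0, 0]], [[35, 13.5, 0], [0, 0, 0.01]], [[0, 0, 35], [0, 0, 0]], [[0, 0, 40], [0, 0, 0]]])

```text
time_s: 18.2
position: [0.4156, -0.1883, 0.0838]
tcp_rot: [[0.338, -0.941, 0.005], [-0.941, -0.338, -0.004], [0.005, -0.003, -1.0]]
force: [-0.1, 0.0, 0.9]
opening: 0.999
grasp_force: 0.0
```

Emit:
drive_tool(motion=[[[0, 0, 40], [0, 0, 0]], [[0, 0, 25], [0, 0, 0]], [[0, 0, 9], [0, 0, 0]], [[0, 0, 3], [0, 0, 0]], [[0, 0, 0], [0, 0, 0]]])

```text
time_s: 18.7
position: [0.4142, -0.186, 0.0069]
tcp_rot: [[0.339, -0.941, 0.001], [-0.941, -0.339, -0.0], [0.001, -0.0, -1.0]]
force: [-0.2, 0.1, 0.9]
opening: 1.002
grasp_force: 0.0
```

Emit:
drive_tool(motion=[[[0, 0, 0], [0, 0, 0]], [[0, 0, 0], [0, 0, 0]], [[0, 0, 0], [0, 0, 0]], [[0, 0, 0], [0, 0, 0]], [[0, 0, 0], [0, 0, 0]]], gripper=0)

```text
time_s: 19.2
position: [0.4142, -0.1862, 0.0074]
tcp_rot: [[0.338, -0.941, 0.002], [-0.941, -0.338, -0.001], [0.002, -0.001, -1.0]]
force: [0.2, -0.3, 6.7]
opening: 0.796
grasp_force: 30.0
```

Emit:
drive_tool(motion=[[[0, 0, -15], [0, 0, 0]], [[0, 0, -30], [0, 0, 0]], [[0, 0, -40], [0, 0, 0]], [[0, 0, -40], [0, 0, 0]], [[0, 0, -30], [0, 0, 0]]])

```text
time_s: 19.7
position: [0.4139, -0.186, 0.1639]
tcp_rot: [[0.338, -0.941, 0.002], [-0.941, -0.338, -0.001], [0.002, -0.001, -1.0]]
force: [0.9, 0.2, -0.4]
opening: 0.802
grasp_force: 30.0
```

Emit:
drive_tool(motion=[[[-20, 0, 0], [0, 0, -0.145]], [[0, 0, 0], [0, 0, -0.145]], [[0, 0, 0], [0, 0, -0.145]], [[0, 0, 0], [0, 0, -0.145]], [[0, 0, 0], [0, 0, -0.145]]])

```text
time_s: 20.2
position: [0.4067, -0.1668, 0.1618]
tcp_rot: [[0.88, -0.475, 0.0], [-0.475, -0.88, -0.0], [0.0, 0.0, -1.0]]
force: [-0.6, -0.2, -0.7]
opening: 0.799
grasp_force: 30.0
```

Emit:
drive_tool(motion=[[[0, 0, 0], [0, 0, -0.145]], [[0, 0, 0], [0, 0, -0.145]], [[0, 0, 0], [0, 0, -0.145]], [[0, 0, 0], [0, 0, -0.145]], [[0, 0, 0], [0, 0, -0.145]]])

```text
time_s: 20.7
position: [0.4067, -0.1668, 0.1617]
tcp_rot: [[0.974, 0.228, -0.0], [0.228, -0.974, 0.0], [-0.0, -0.0, -1.0]]
force: [0.5, 0.5, -0.0]
opening: 0.799
grasp_force: 30.0
```

Emit:
drive_tool(motion=[[[0, 0, 0], [0, 0, -0.145]], [[0, 0, 0], [0, 0, 0]], [[0, 0, 0], [0, 0, 0]]])

```text
time_s: 21.0
position: [0.4068, -0.1669, 0.1616]
tcp_rot: [[0.934, 0.358, -0.0], [0.358, -0.934, 0.0], [-0.0, -0.0, -1.0]]
force: [0.6, 0.6, 0.5]
opening: 0.802
grasp_force: 30.0
```

Run:
```python
from h import *
go(476,-8.5,160,21.6)
```

```text
at [ 406.8 -166.9  161.6] yaw 21.0 shift tool [ 121.3 -123.2    1.6] turn z rad -0.011 j6 32.1 t 21.0
```

Emit:
drive_tool(motion=[[[30, -36, 0], [0, 0, -0.01]], [[30, -37, 0], [0, 0, 0]], [[30, -37, 0], [0, 0, 0]], [[30, -37, 0], [0, 0, 0]], [[0, 0, 0], [0, 0, 0]]])

```text
time_s: 21.5
position: [0.4653, 0.0187, 0.1617]
tcp_rot: [[0.927, 0.374, 0.001], [0.374, -0.927, 0.001], [0.002, -0.001, -1.0]]
force: [-0.3, -0.1, -0.6]
opening: 0.802
grasp_force: 30.0
```

Emit:
drive_tool(motion=[[[0, 0, 0], [0, 0, 0]], [[0, 0, 25], [0, 0, 0]], [[0, 0, 30], [0, 0, 0]], [[0, 0, 0], [0, 0, 0]]])

```text
time_s: 21.9
position: [0.4618, 0.0127, 0.1041]
tcp_rot: [[0.93, 0.366, -0.007], [0.366, -0.93, 0.001], [-0.006, -0.004, -1.0]]
force: [-0.8, 0.7, -0.1]
opening: 0.802
grasp_force: 30.0
```

Run:
```python
from h import *
go(476-24*.368,-8.5+24*.93,37,21.6)
```

```text
at [461.8  12.7 104.1] yaw 21.5 shift tool [ 5.9  1.2 67.1] turn z rad -0.002 j6 56.2 t 21.9
```

Emit:
drive_tool(motion=[[[5, 1, 20], [0, 0, 0]], [[0, 0, 20], [0, 0, 0]], [[0, 0, 20], [0, 0, 0]], [[0, 0, 6], [0, 0, 0]], [[0, 0, 0], [0, 0, 0]]])

```text
time_s: 22.4
position: [0.4694, 0.0138, 0.0407]
tcp_rot: [[0.93, 0.368, -0.001], [0.368, -0.93, 0.0], [-0.001, -0.0, -1.0]]
force: [-0.3, 0.7, -0.9]
opening: 0.803
grasp_force: 30.0
```

Emit:
drive_tool(motion=[[[0, 0, 0], [0, 0, 0]], [[0, 0, 0], [0, 0, 0]], [[0, 0, 0], [0, 0, 0]], [[0, 0, -20], [0, 0, 0]], [[0, 0, -40], [0, 0, 0]]], gripper=0.88)

```text
time_s: 22.9
position: [0.4677, 0.015, 0.0997]
tcp_rot: [[0.929, 0.37, -0.006], [0.37, -0.929, 0.001], [-0.005, -0.003, -1.0]]
force: [0.9, -1.3, -0.3]
opening: 0.883
grasp_force: 0.0
```

Emit:
drive_tool(motion=[[[-40, 0, -30], [0, 0, 0]], [[-40, 0, -20], [0, 0, 0]], [[0, 0, 0], [0, 0, 0]], [[0, 0, 0], [0, 0, 0]]], gripper=0)

```text
time_s: 23.3
position: [0.3954, -0.0152, 0.1516]
tcp_rot: [[0.93, 0.369, 0.003], [0.369, -0.93, -0.001], [0.002, 0.002, -1.0]]
force: [0.0, 0.1, -0.2]
opening: 0.606
grasp_force: 0.0
```

Run:
```python
from h import *
i,C=snap('wrist','w9.png')
h=cv2.cvtColor(i,cv2.COLOR_BGR2HSV);m=cv2.inRange(h,(15,12,120),(45,90,255))
for r in rect(C,m,.03,amin=200):print(*r)
cv2.imwrite('pics/w9c.png',cv2.resize(i[50:260,120:520],None,fx=2,fy=2))
go(476,-8.5,160,21.6)
```

```text
[354.  93.] [477.7 -12. ] [128.1  29.2] -67.9
[57. 72.] [405.7 199.5] [74.1 37. ] -23.2
at [396.2 -15.2 151.2] yaw 21.7 shift tool [76.7 23.3 -8.6] turn z rad 0.001 j6 49.9 t 23.4
```

View pics/w9c.png

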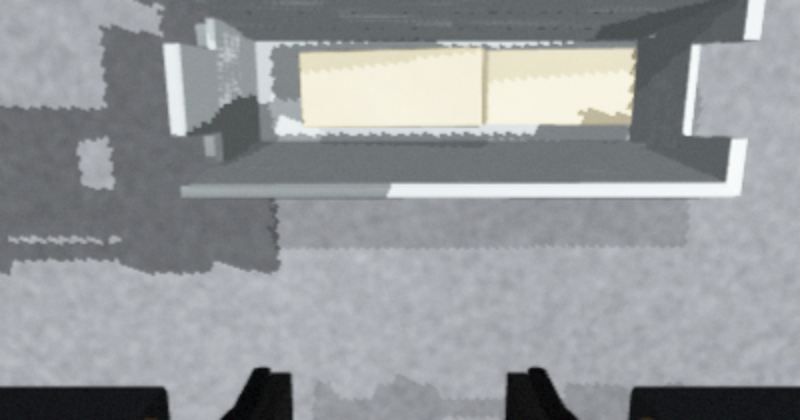

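Both scraps are in the bin, but B's inner end overlaps A by about 9 mm (crop x≈485). I'll push B towards the back end so it drops flat.

Emit:
drive_tool(motion=[[[38, 26, 0], [0, 0, 0]], [[38, 27, 0], [0, 0, 0]], [[0, 0, 20], [0, 0, 0]], [[0, 0, 30], [0, 0, 0]], [[0, 0, 0], [0, 0, 0]]])

```text
time_s: 23.85
position: [0.484, -0.0351, 0.097]
tcp_rot: [[0.929, 0.371, -0.007], [0.371, -0.929, 0.002], [-0.006, -0.005, -1.0]]
force: [-0.8, 0.6, 0.3]
opening: 0.097
grasp_force: 0.0
```

Emit:
drive_tool(motion=[[[0, 0, 0], [0, 0, 0]], [[0, 0, 30], [0, 0, 0]], [[0, 0, 25], [0, 0, 0]], [[0, 0, 15], [0, 0, 0]], [[0, 0, 0], [0, 0, 0]]])

```text
time_s: 24.35
position: [0.4854, -0.0358, 0.0301]
tcp_rot: [[0.929, 0.37, -0.001], [0.37, -0.929, 0.0], [-0.001, -0.001, -1.0]]
force: [1.0, -0.6, -1.5]
opening: 0.006
grasp_force: 0.0
```

Emit:
drive_tool(motion=[[[0, -4, 0], [0, 0, 0]], [[0, -4, 0], [0, 0, 0]], [[0, -4, 0], [0, 0, 0]], [[0, -4, 0], [0, 0, 0]], [[0, 0, 0], [0, 0, 0]]])

```text
time_s: 24.85
position: [0.4793, -0.0205, 0.031]
tcp_rot: [[0.929, 0.371, 0.0], [0.371, -0.929, -0.0], [0.0, 0.0, -1.0]]
force: [-0.9, 0.2, 0.5]
opening: 0.007
grasp_force: 0.0
```

Emit:
drive_tool(motion=[[[0, 5, -10], [0, 0, 0]], [[0, 0, -40], [0, 0, 0]], [[0, 0, -40], [0, 0, 0]], [[-40, -20, -30], [0, 0, 0]], [[-38, -20, 0], [0, 0, 0]]])

```text
time_s: 25.35
position: [0.4006, -0.0194, 0.152]
tcp_rot: [[0.929, 0.37, 0.011], [0.37, -0.929, -0.004], [0.009, 0.007, -1.0]]
force: [0.3, -0.7, 0.3]
opening: 0.005
grasp_force: 0.0
```

Emit:
drive_tool(motion=[[[0, 0, 0], [0, 0, 0]], [[0, 0, 0], [0, 0, 0]]], gripper=1)

```text
time_s: 25.55
position: [0.3969, -0.018, 0.1493]
tcp_rot: [[0.929, 0.369, 0.001], [0.369, -0.929, -0.0], [0.001, 0.001, -1.0]]
force: [-0.2, 0.2, -0.2]
opening: 0.113
grasp_force: 0.0
```

Run:
```python
from h import *
i,C=snap('wrist','w10.png')
h=cv2.cvtColor(i,cv2.COLOR_BGR2HSV);m=cv2.inRange(h,(15,12,120),(45,90,255))
for r in rect(C,m,.028,amin=200):print(*r)
go(405,208,160,-23.6+90)
```

```text
[346.  93.] [476.2  -9.8] [134.8  29.3] -68.4
[53. 79.] [405.3 200.6] [74.6 37.6] -23.1
at [398.5 -18.4 149.2] yaw 21.7 shift tool [  89.7 -208.   -11. ] turn z rad -0.781 j6 49.5 t 25.6
```

Emit:
drive_tool(motion=[[[0, 0, 0], [0, 0, -0.13]], [[0, 0, 0], [0, 0, -0.13]], [[0, 0, 0], [0, 0, -0.13]], [[0, 0, 0], [0, 0, -0.13]], [[0, 0, 0], [0, 0, -0.13]]])

```text
time_s: 26.1
position: [0.3994, -0.0185, 0.1484]
tcp_rot: [[0.511, 0.859, 0.002], [0.859, -0.511, -0.001], [0.0, 0.002, -1.0]]
force: [-0.2, 0.2, 0.4]
opening: 0.604
grasp_force: 0.0
```

Emit:
drive_tool(motion=[[[0, 0, 0], [0, 0, -0.13]], [[32, -21, 0], [0, 0, 0]], [[32, -21, 0], [0, 0, 0]], [[32, -21, 0], [0, 0, 0]], [[34, -22, 0], [0, 0, 0]]])

```text
time_s: 26.6
position: [0.3735, 0.1367, 0.1484]
tcp_rot: [[0.402, 0.916, 0.002], [0.916, -0.402, 0.0], [0.001, 0.002, -1.0]]
force: [0.4, 0.1, 0.7]
opening: 0.984
grasp_force: 0.0
```

Emit:
drive_tool(motion=[[[0, 0, 0], [0, 0, 0]], [[0, 0, 0], [0, 0, 0]], [[0, 0, 0], [0, 0, 0]]])

```text
time_s: 26.9
position: [0.3729, 0.1348, 0.1484]
tcp_rot: [[0.401, 0.916, 0.001], [0.916, -0.401, -0.0], [0.0, 0.001, -1.0]]
force: [0.3, -0.6, -0.6]
opening: 1.001
grasp_force: 0.0
```

Run:
```python
from h import *
i,C=snap('wrist','w11.png')
h=cv2.cvtColor(i,cv2.COLOR_BGR2HSV);m=cv2.inRange(h,(15,12,120),(45,90,255))
for r in rect(C,m,.015,amin=200):print(*r)
go(405,208,7,66.4)
```

```text
[467. 257.] [468.9  18.6] [57.8 21.2] -67.5
[318.  87.] [405.1 210.5] [68.3 30.5] -22.8
[605.  54.] [627.7 146. ] [67.9 37.8] 75.8
[499.  25.] [546.8 194. ] [94.7 34. ] -37.9
at [372.7 134.5 148.4] yaw 66.3 shift tool [ 8.020e+01 -1.000e-01  1.414e+02] turn z rad -0.002 j6 27.3 t 26.9
```

View pics/w11.png

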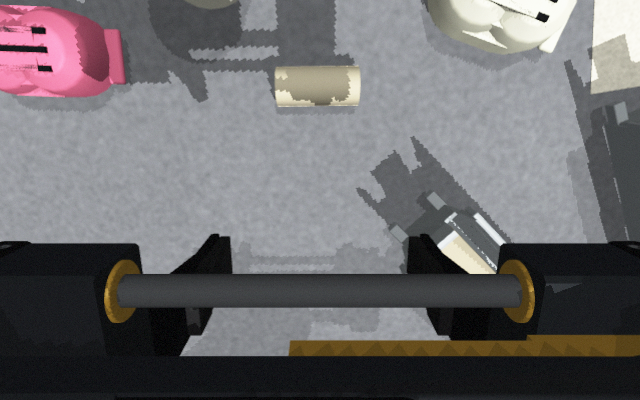

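The round-topped scrap is at (318,87), about (405,209), with nothing close to it.

Emit:
drive_tool(motion=[[[40, 0, 0], [0, 0, 0]], [[40, 0, 0], [0, 0, 0]], [[0, 0, 35], [0, 0, 0]], [[0, 0, 35], [0, 0, 0]], [[0, 0, 35], [0, 0, 0]]])

```text
time_s: 27.45
position: [0.4052, 0.2078, 0.0425]
tcp_rot: [[0.402, 0.915, 0.002], [0.915, -0.402, 0.0], [0.001, 0.002, -1.0]]
force: [0.4, -0.2, -1.1]
opening: 1.001
grasp_force: 0.0
```

Emit:
drive_tool(motion=[[[0, 0, 22], [0, 0, 0]], [[0, 0, 10], [0, 0, 0]], [[0, 0, 4], [0, 0, 0]], [[0, 0, 0], [0, 0, 0]]])

```text
time_s: 27.85
position: [0.4042, 0.2082, 0.0075]
tcp_rot: [[0.402, 0.916, 0.0], [0.916, -0.402, 0.0], [0.0, 0.0, -1.0]]
force: [-0.2, 0.2, 0.2]
opening: 1.004
grasp_force: 0.0
```

Emit:
drive_tool(motion=[[[0, 0, 0], [0, 0, 0]], [[0, 0, 0], [0, 0, 0]], [[0, 0, 0], [0, 0, 0]], [[0, 0, 0], [0, 0, 0]], [[0, 0, 0], [0, 0, 0]]], gripper=0)

```text
time_s: 28.35
position: [0.4039, 0.2089, 0.008]
tcp_rot: [[0.4, 0.916, 0.001], [0.916, -0.4, 0.0], [0.001, 0.001, -1.0]]
force: [-0.4, -1.0, 5.3]
opening: 0.736
grasp_force: 30.0
```

Emit:
drive_tool(motion=[[[0, 0, -15], [0, 0, 0]], [[0, 0, -30], [0, 0, 0]], [[0, 0, -40], [0, 0, 0]], [[0, 0, -40], [0, 0, 0]], [[0, 0, -30], [0, 0, 0]]])

```text
time_s: 28.85
position: [0.4036, 0.2088, 0.1645]
tcp_rot: [[0.4, 0.916, 0.002], [0.916, -0.4, 0.0], [0.001, 0.001, -1.0]]
force: [-0.2, -0.1, -0.0]
opening: 0.738
grasp_force: 30.0
```

Emit:
drive_tool(motion=[[[0, 0, 0], [0, 0, 0.13]], [[0, 0, 0], [0, 0, 0.13]], [[0, 0, 0], [0, 0, 0.13]], [[0, 0, 0], [0, 0, 0.13]], [[0, 0, 0], [0, 0, 0.13]]])

```text
time_s: 29.35
position: [0.403, 0.2087, 0.1624]
tcp_rot: [[0.876, 0.483, -0.001], [0.483, -0.876, -0.0], [-0.0, -0.0, -1.0]]
force: [-0.6, -0.9, -0.6]
opening: 0.737
grasp_force: 30.0
```

Emit:
drive_tool(motion=[[[0, 0, 0], [0, 0, 0.13]], [[0, 0, 0], [0, 0, 0]], [[0, 0, 0], [0, 0, 0]]])

```text
time_s: 29.65
position: [0.4032, 0.2087, 0.1623]
tcp_rot: [[0.928, 0.372, -0.0], [0.372, -0.928, -0.0], [-0.0, -0.0, -1.0]]
force: [-0.2, 0.2, -0.2]
opening: 0.732
grasp_force: 30.0
```

Run:
```python
from h import *
go(476,-8.5,160,21.6)
```

```text
at [403.2 208.7 162.3] yaw 21.9 shift tool [-13.3 228.7   2.3] turn z rad 0.005 j6 81.3 t 29.6
```

Emit:
drive_tool(motion=[[[-3, 42, 0], [0, 0, 0.005]], [[-3, 42, 0], [0, 0, 0]], [[-3, 42, 0], [0, 0, 0]], [[-3, 42, 0], [0, 0, 0]], [[-1, 39, 0], [0, 0, 0]]])

```text
time_s: 30.15
position: [0.4673, 0.0096, 0.1624]
tcp_rot: [[0.93, 0.367, -0.0], [0.367, -0.93, 0.0], [-0.0, -0.0, -1.0]]
force: [0.5, 0.5, -0.2]
opening: 0.737
grasp_force: 30.0
```

Emit:
drive_tool(motion=[[[0, 0, 0], [0, 0, 0]], [[0, 0, 0], [0, 0, 0]], [[0, 0, 20], [0, 0, 0]], [[0, 0, 30], [0, 0, 0]], [[0, 0, 0], [0, 0, 0]]])

```text
time_s: 30.65
position: [0.4636, 0.0133, 0.11]
tcp_rot: [[0.93, 0.368, -0.008], [0.368, -0.93, 0.002], [-0.007, -0.005, -1.0]]
force: [-0.2, 1.2, -0.4]
opening: 0.73
grasp_force: 30.0
```

Run:
```python
from h import *
go(476-22*.368,-8.5+22*.93,39,21.6)
```

```text
at [463.6  13.3 110. ] yaw 21.6 shift tool [ 4.   3.2 70.9] turn z rad -0.0 j6 56.2 t 30.6
```

Emit:
drive_tool(motion=[[[3, 2, 20], [0, 0, 0]], [[0, 0, 20], [0, 0, 0]], [[0, 0, 20], [0, 0, 0]], [[0, 0, 8], [0, 0, 0]], [[0, 0, 0], [0, 0, 0]]])

```text
time_s: 31.15
position: [0.471, 0.0117, 0.0457]
tcp_rot: [[0.93, 0.367, 0.001], [0.367, -0.93, 0.0], [0.001, 0.0, -1.0]]
force: [-0.2, 1.4, 3.2]
opening: 0.743
grasp_force: 29.9
```

Emit:
drive_tool(motion=[[[0, 0, 0], [0, 0, 0]], [[0, 0, 0], [0, 0, 0]], [[0, 0, 0], [0, 0, 0]], [[0, 0, -20], [0, 0, 0]], [[0, 0, -40], [0, 0, 0]]], gripper=0.83)

```text
time_s: 31.65
position: [0.4686, 0.011, 0.1032]
tcp_rot: [[0.931, 0.365, -0.007], [0.365, -0.931, 0.001], [-0.006, -0.004, -1.0]]
force: [0.5, -0.3, 0.3]
opening: 0.825
grasp_force: 0.0
```

Emit:
drive_tool(motion=[[[-20, 0, -40], [0, 0, 0]], [[-40, 0, -20], [0, 0, 0]], [[-20, -10, 0], [0, 0, 0]], [[0, 0, 0], [0, 0, 0]], [[0, 0, 0], [0, 0, 0]]], gripper=1)

```text
time_s: 32.15
position: [0.3931, -0.0095, 0.1647]
tcp_rot: [[0.931, 0.365, 0.001], [0.365, -0.931, -0.0], [0.001, 0.001, -1.0]]
force: [0.4, 0.0, -0.6]
opening: 0.994
grasp_force: 0.0
```

Run:
```python
from h import *
i,C=snap('wrist','w12.png');snap('top','t12.png')
h=cv2.cvtColor(i,cv2.COLOR_BGR2HSV);m=cv2.inRange(h,(15,12,100),(45,90,255))
for r in rect(C,m,.028,amin=200):print(*r)
cv2.imwrite('pics/w12c.png',cv2.resize(i[30:230,120:520],None,fx=2,fy=2))
go(640,0,200,90)
```

```text
[355.  90.] [480.3  -8.1] [134.9  37.5] -68.6
at [394.2  -9.7 164.4] yaw 21.4 shift tool [232.4  80.8 -35.2] turn z rad -1.197 j6 50.8 t 32.2
```

View pics/w12c.png

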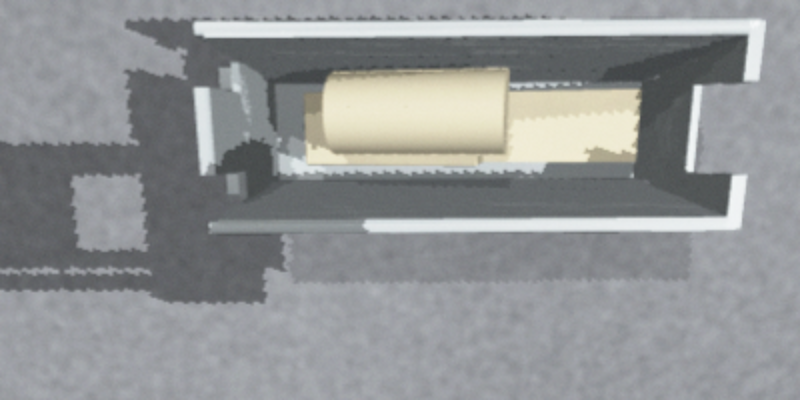

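Scrap 4 is lying on B. Contact came at about 37 mm, so B still overhangs A by around 3 mm and is tilted. I'll push B and scrap 4 another 7 mm or so towards the back, so the pile stays well below 70 mm.

Emit:
drive_tool(motion=[[[38, 29, 0], [0, 0, 0]], [[38, 29, 0], [0, 0, 0]], [[0, 0, 0], [0, 0, 0]], [[0, 0, 0], [0, 0, 0]], [[0, 0, 0], [0, 0, 0]]], gripper=0)

```text
time_s: 32.75
position: [0.4835, -0.035, 0.1635]
tcp_rot: [[0.931, 0.366, -0.003], [0.366, -0.931, 0.001], [-0.002, -0.002, -1.0]]
force: [-0.2, -0.8, 0.0]
opening: 0.626
grasp_force: 0.0
```

Emit:
drive_tool(motion=[[[0, 0, 30], [0, 0, 0]], [[0, 0, 35], [0, 0, 0]], [[0, 0, 35], [0, 0, 0]], [[0, 0, 0], [0, 0, 0]], [[0, 0, 0], [0, 0, 0]]])

```text
time_s: 33.25
position: [0.4832, -0.035, 0.0643]
tcp_rot: [[0.931, 0.365, -0.003], [0.365, -0.931, 0.001], [-0.002, -0.002, -1.0]]
force: [0.5, 0.5, -0.4]
opening: 0.172
grasp_force: 0.0
```

Emit:
drive_tool(motion=[[[0, 0, 20], [0, 0, 0]], [[0, 0, 14], [0, 0, 0]], [[0, 0, 0], [0, 0, 0]]])

```text
time_s: 33.55
position: [0.4841, -0.0353, 0.0309]
tcp_rot: [[0.931, 0.365, -0.001], [0.365, -0.931, 0.0], [-0.001, -0.0, -1.0]]
force: [0.6, -0.0, -0.3]
opening: 0.014
grasp_force: 0.0
```

Emit:
drive_tool(motion=[[[0, -5, 0], [0, 0, 0]], [[0, -5, 0], [0, 0, 0]], [[0, -5, 0], [0, 0, 0]], [[0, -4, 0], [0, 0, 0]], [[0, -4, 0], [0, 0, 0]]])

```text
time_s: 34.05
position: [0.4761, -0.0137, 0.0308]
tcp_rot: [[0.931, 0.365, 0.001], [0.365, -0.931, -0.0], [0.0, 0.0, -1.0]]
force: [1.1, -0.4, -0.5]
opening: 0.005
grasp_force: 0.0
```

Emit:
drive_tool(motion=[[[0, -2, 0], [0, 0, 0]], [[0, 0, 0], [0, 0, 0]], [[0, 0, 0], [0, 0, 0]]])

```text
time_s: 34.35
position: [0.4755, -0.0123, 0.0304]
tcp_rot: [[0.931, 0.365, 0.0], [0.365, -0.931, -0.0], [0.0, 0.0, -1.0]]
force: [0.4, -0.1, 0.5]
opening: 0.004
grasp_force: 0.0
```

Run:
```python
from h import *
go(476,-8.5,30,21.6)
print(read_state()['force'])
```

```text
at [475.5 -12.3  30.4] yaw 21.4 shift tool [ 1.9 -3.4  0.4] turn z rad -0.003 j6 53.6 t 34.4
[ 0.40415074 -0.09140191  0.47951959]
```

Emit:
drive_tool(motion=[[[0, -3, 0], [0, 0, 0]], [[0, 0, 0], [0, 0, 0]], [[0, 6, -30], [0, 0, 0]], [[0, 0, -40], [0, 0, 0]], [[0, -14, 0], [0, 0, 0]]])

```text
time_s: 34.85
position: [0.4758, -0.0038, 0.1041]
tcp_rot: [[0.932, 0.363, 0.011], [0.363, -0.932, -0.003], [0.009, 0.007, -1.0]]
force: [0.5, -0.6, -0.3]
opening: 0.007
grasp_force: 0.0
```

Emit:
drive_tool(motion=[[[0, -12, 0], [0, 0, 0]], [[0, 0, 0], [0, 0, 0]], [[0, 0, 20], [0, 0, 0]], [[0, 0, 10], [0, 0, 0]], [[0, 0, 0], [0, 0, 0]]])

```text
time_s: 35.35
position: [0.4652, 0.0095, 0.0683]
tcp_rot: [[0.931, 0.365, -0.005], [0.365, -0.931, 0.001], [-0.005, -0.003, -1.0]]
force: [-0.9, -0.5, -0.2]
opening: 0.007
grasp_force: 0.0
```

Emit:
drive_tool(motion=[[[0, 0, 5], [0, 0, 0]], [[0, 0, 3], [0, 0, 0]], [[0, 0, 0], [0, 0, 0]]])

```text
time_s: 35.65
position: [0.4669, 0.009, 0.0622]
tcp_rot: [[0.931, 0.365, -0.0], [0.365, -0.931, 0.0], [-0.0, -0.0, -1.0]]
force: [-0.5, -0.6, -0.1]
opening: 0.003
grasp_force: 0.0
```

Emit:
drive_tool(motion=[[[0, 0, -40], [0, 0, 0]], [[0, 0, -40], [0, 0, 0]], [[-40, 0, -20], [0, 0, 0]], [[-38, 0, 0], [0, 0, 0]], [[0, 0, 0], [0, 0, 0]]])

```text
time_s: 36.15
position: [0.3889, -0.0189, 0.1629]
tcp_rot: [[0.932, 0.364, -0.005], [0.364, -0.932, 0.001], [-0.004, -0.003, -1.0]]
force: [0.6, 0.2, -0.8]
opening: 0.006
grasp_force: 0.0
```

Emit:
drive_tool(motion=[[[0, 0, 0], [0, 0, 0]]], gripper=1)

```text
time_s: 36.25
position: [0.3943, -0.0197, 0.163]
tcp_rot: [[0.931, 0.364, 0.002], [0.364, -0.931, -0.0], [0.001, 0.001, -1.0]]
force: [0.1, 0.7, -0.8]
opening: 0.038
grasp_force: 0.0
```

Run:
```python
from h import *
i,C=snap('wrist','w13.png');
h=cv2.cvtColor(i,cv2.COLOR_BGR2HSV);m=cv2.inRange(h,(15,12,100),(45,90,255))
for r in rect(C,m,.028,amin=200):print(*r)
cv2.imwrite('pics/w13c.png',cv2.resize(i[30:230,120:520],None,fx=2,fy=2))
go(640,0,200,90)
```

```text
[385.  86.] [490.8 -39.4] [67.2 28.7] -65.8
[288.  84.] [464.4  33.5] [74.1 36.3] -68.0
at [395.3 -19.8 162.9] yaw 21.4 shift tool [235.1  70.8 -36.6] turn z rad -1.198 j6 49.5 t 36.3
```

View pics/w13c.png

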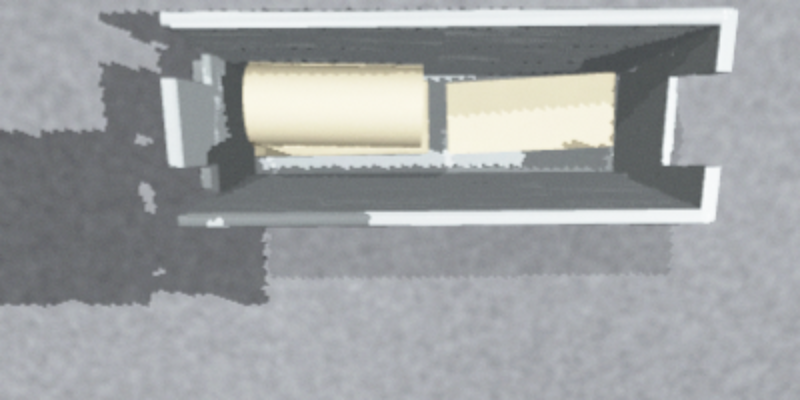

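Now A and B lie flat with a gap between them, and scrap 4 is on B; probing to 62 mm found no contact. I'll refresh the bottom bin's pose and move to the parked bin.

Run:
```python
from h import *
C=cam('wrist',read_state())
P=np.array([(180,225),(716,222),(738,10),(161,12)])/2+[120,30]
w=plane(C,P,.08)*1000;print(w.round(1),np.linalg.norm(w[1]-w[2]))
d=w[0]-w[1];print(np.degrees(np.arctan2(d[1],d[0])),np.linalg.norm(d))
d=w[3]-w[2];print(np.degrees(np.arctan2(d[1],d[0])),np.linalg.norm(d));print(w.mean(0))
```

```text
[[ 410.4   65. ]
 [ 478.  -105.4]
 [ 539.7  -80.1]
 [ 472.7   89.8]] 66.67916574304525
111.65664966165937 183.35866477492135
111.53478839898578 182.59388743939832
[475.18424164  -7.67041136]
```

Emit:
drive_tool(motion=[[[0, 0, -10], [0, 0, -0.133]], [[0, 0, -10], [0, 0, -0.133]], [[0, 0, -10], [0, 0, -0.133]], [[0, 0, -10], [0, 0, -0.133]], [[0, 0, 0], [0, 0, -0.133]]])

```text
time_s: 36.8
position: [0.3969, -0.0197, 0.2034]
tcp_rot: [[0.502, 0.865, 0.004], [0.865, -0.502, -0.001], [0.001, 0.004, -1.0]]
force: [-0.0, -0.1, 0.3]
opening: 0.512
grasp_force: 0.0
```

Emit:
drive_tool(motion=[[[0, 0, 0], [0, 0, -0.133]], [[0, 0, 0], [0, 0, -0.133]], [[0, 0, 0], [0, 0, -0.133]], [[0, 0, 0], [0, 0, -0.133]], [[4, 40, 0], [0, 0, 0]]])

```text
time_s: 37.3
position: [0.4304, -0.0141, 0.2015]
tcp_rot: [[-0.002, 1.0, -0.008], [1.0, 0.002, 0.002], [0.002, -0.008, -1.0]]
force: [0.5, -1.2, 0.6]
opening: 0.949
grasp_force: 0.0
```

Emit:
drive_tool(motion=[[[4, 40, 0], [0, 0, 0]], [[4, 40, 0], [0, 0, 0]], [[4, 40, 0], [0, 0, 0]], [[4, 40, 0], [0, 0, 0]], [[0, 43, 0], [0, 0, 0]]])

```text
time_s: 37.8
position: [0.6398, 0.002, 0.2017]
tcp_rot: [[-0.002, 1.0, -0.0], [1.0, 0.002, 0.0], [0.0, -0.0, -1.0]]
force: [1.5, -0.4, 0.2]
opening: 0.998
grasp_force: 0.0
```

Emit:
drive_tool(motion=[[[0, 0, 0], [0, 0, 0]], [[0, 0, 0], [0, 0, 0]]])

```text
time_s: 38.0
position: [0.6383, 0.0012, 0.2012]
tcp_rot: [[-0.001, 1.0, -0.001], [1.0, 0.001, 0.0], [0.0, -0.001, -1.0]]
force: [-0.3, -0.3, -0.0]
opening: 1.0
grasp_force: 0.0
```

Run:
```python
from h import *
go(640,-.8,61,90)
i,C=snap('wrist','w14.png')
P=proj(C,[[.606,.092,.08],[.674,.092,.08],[.606,-.04,.08],[.674,-.04,.08]]);print(P.round())
for x,y in P[2:]:
  y=int(y)-30; print(i[y,int(x)-12:int(x)+13,1])
```

```text
at [638.3   1.2 201.2] yaw 90.1 shift tool [ -2.    1.8 140.2] turn z rad 0.001 j6 -10.0 t 38.0
[[276.  73.]
 [366.  73.]
 [281. 237.]
 [361. 237.]]
[130 134 132 134 136 134 135 136 139 145 186 225 230 229 214 190 131  98
 104 110 100 101 105  98 100]
[ 72  74  76  70  73 138 207 229 229 228 224 189 149 151 149 151 150 149
 150 146 149 144 145 147 151]
```

The parked bin is where I left it, with rim edges at 279.5 and 360.5 against 281 and 361 predicted. My picture budget is used up, so checks from here are numeric. I'll profile the bottom bin's rim in this view, then grasp.

```bash
cat >> h.py <<'E'
def rimprof(img,C,c,ang,z,s,off=34,axis='w'):
    """mean grey across the rim lines; prints profile of outward offsets -10..10 mm about +-off"""
    g=cv2.cvtColor(img,cv2.COLOR_BGR2GRAY).astype(np.float32)
    a=np.radians(ang);d=np.array([np.cos(a),np.sin(a)]);n=np.array([d[1],-d[0]])
    if axis=='l': d,n=n,d
    for sg in(1,-1):
        r=[]
        for o in range(-10,11):
            P=[[*(np.array(c)+d*t+n*sg*(off+o))/1000,z] for t in s]
            q=proj(C,np.array([[x,y,zz] for x,y,zz in P])).astype(np.float32)
            r.append(cv2.remap(g,q[:,:1],q[:,1:],1).mean())
        print(axis,sg,np.int32(r))
E
python3 - <<'E'
from h import *
i=cv2.imread('pics/w14.png');C=cam('wrist',read_state())
print(proj(C,[[.4755-.368*.06,-.008+.93*.06,.08]]))
rimprof(i,C,(475.5,-8),111.6,.08,range(35,85,3))
rimprof(i,C,(639.5,-.8),90,.08,range(0,80,3))
E
```

```text
[[ 85.43053062 132.52398631]]
w 1 [183 186 206 210 210 212 198 134  84  81  81  80  80  80  78  73  74  75
  75  78  80]
w -1 [ 96  98  97  96 101 101 101 102 111 174 207 209 207 176 151 149 151 152
 152 150 149]
w 1 [ 71  77 149 215 223 224 210 165 148 149 149 148 149 150 150 150 149 149
 149 149 149]
w -1 [ 97  97  97 100 101  99  98 100 147 203 223 224 209 158 130 132 132 133
 131 132 132]
```

Emit:
drive_tool(motion=[[[-2, 2, 35], [0, 0, 0]], [[0, 0, 40], [0, 0, 0]], [[0, 0, 35], [0, 0, 0]], [[0, 0, 20], [0, 0, 0]], [[0, 0, 10], [0, 0, 0]]])

```text
time_s: 38.55
position: [0.6365, -0.0009, 0.0602]
tcp_rot: [[0.0, 1.0, -0.005], [1.0, -0.0, 0.001], [0.001, -0.005, -1.0]]
force: [-0.2, -0.0, 1.2]
opening: 1.0
grasp_force: 0.0
```

Emit:
drive_tool(motion=[[[0, 0, 0], [0, 0, 0]], [[0, 0, 0], [0, 0, 0]]])

```text
time_s: 38.75
position: [0.6399, -0.0015, 0.0635]
tcp_rot: [[0.0, 1.0, 0.002], [1.0, -0.0, -0.0], [-0.0, 0.002, -1.0]]
force: [1.4, 0.6, 1.0]
opening: 0.998
grasp_force: 0.0
```

Emit:
drive_tool(motion=[[[0, 0, 0], [0, 0, 0]], [[0, 0, 0], [0, 0, 0]], [[0, 0, 0], [0, 0, 0]], [[0, 0, 0], [0, 0, 0]], [[0, 0, 0], [0, 0, 0]]], gripper=0)

```text
time_s: 39.25
position: [0.639, -0.0014, 0.0632]
tcp_rot: [[-0.0, 1.0, -0.001], [1.0, 0.0, -0.0], [-0.0, -0.001, -1.0]]
force: [-3.0, -0.2, 5.7]
opening: 0.78
grasp_force: 30.0
```

The gripper reading against this view gives a camera bias of about −2.9 mm along tool y. Correcting for it puts the bottom bin's centre near (476.5,-10.5). Now lifting and turning.

Emit:
drive_tool(motion=[[[0, 0, -10], [0, 0, 0]], [[0, 0, -30], [0, 0, 0]], [[0, 0, -40], [0, 0, 0]], [[0, 0, -40], [0, 0, 0]], [[0, 0, -30], [0, 0, 0]]])

```text
time_s: 39.75
position: [0.6402, -0.0014, 0.2149]
tcp_rot: [[0.0, 1.0, 0.003], [1.0, -0.0, -0.0], [-0.0, 0.003, -1.0]]
force: [0.9, -1.4, -2.8]
opening: 0.776
grasp_force: 30.0
```

Emit:
drive_tool(motion=[[[0, 0, 0], [0, 0, 0.138]], [[0, 0, 0], [0, 0, 0.138]], [[0, 0, 0], [0, 0, 0.138]], [[0, 0, 0], [0, 0, 0.138]], [[0, 0, 0], [0, 0, 0.138]]])

```text
time_s: 40.25
position: [0.639, -0.0013, 0.212]
tcp_rot: [[0.641, 0.768, -0.001], [0.768, -0.641, 0.0], [-0.0, -0.001, -1.0]]
force: [0.5, 0.2, -3.3]
opening: 0.778
grasp_force: 30.0
```

Emit:
drive_tool(motion=[[[0, 0, 0], [0, 0, 0.138]], [[0, 0, 0], [0, 0, 0.138]], [[0, 0, 0], [0, 0, 0.138]], [[0, 0, 0], [0, 0, 0.138]], [[0, 0, 0], [0, 0, 0.138]]])

```text
time_s: 40.75
position: [0.639, -0.0013, 0.212]
tcp_rot: [[0.983, 0.184, -0.001], [0.184, -0.983, 0.0], [-0.001, -0.0, -1.0]]
force: [0.2, 0.6, -3.4]
opening: 0.781
grasp_force: 30.0
```

Emit:
drive_tool(motion=[[[0, 0, 0], [0, 0, 0.138]], [[0, 0, 0], [0, 0, 0.138]], [[0, 0, 0], [0, 0, 0.138]], [[0, 0, 0], [0, 0, 0.138]], [[0, 0, 0], [0, 0, 0.138]]])

```text
time_s: 41.25
position: [0.6391, -0.0012, 0.212]
tcp_rot: [[0.875, -0.484, -0.001], [-0.484, -0.875, 0.0], [-0.001, 0.0, -1.0]]
force: [-0.3, 0.2, -2.5]
opening: 0.775
grasp_force: 30.0
```

Emit:
drive_tool(motion=[[[0, 0, 0], [0, 0, 0.138]], [[0, 0, 0], [0, 0, 0.138]], [[0, 0, 0], [0, 0, 0.138]], [[0, 0, 0], [0, 0, 0.138]], [[0, 0, 0], [0, 0, 0.138]]])

```text
time_s: 41.75
position: [0.6391, -0.0013, 0.212]
tcp_rot: [[0.367, -0.93, -0.001], [-0.93, -0.367, 0.0], [-0.001, 0.001, -1.0]]
force: [0.5, -0.0, -3.6]
opening: 0.776
grasp_force: 30.0
```

Emit:
drive_tool(motion=[[[0, 0, 0], [0, 0, 0]], [[0, 0, 0], [0, 0, 0]], [[0, 0, 0], [0, 0, 0]]])

```text
time_s: 42.05
position: [0.6393, -0.0013, 0.2123]
tcp_rot: [[0.374, -0.927, -0.0], [-0.927, -0.374, 0.0], [-0.0, 0.0, -1.0]]
force: [-0.2, -0.3, -2.2]
opening: 0.778
grasp_force: 30.0
```

Run:
```python
from h import *
go(475.8,-8.6,210,-68.4);s=read_state();print(s['force'],s['opening'],s['joint_positions'].round(1))
i,C=snap('wrist','w15.png')
p=s['position']*1000;a=-68.4
# held bin rim: top at TCP z -63+80
rimprof(i,C,p[:2],a,(p[2]+17)/1000,range(20,80,3))
```

```text
at [639.3  -1.3 212.3] yaw -68.0 shift tool [-54.5 154.3   2.3] turn z rad 0.007 j6 147.9 t 42.0
[-0.15201833 -0.31616768 -2.20023669] 0.7779125630842856 [-10.1  32.   80.5   0.   67.5 147.9]
w 1 [ 76  76  76  76  77 163 196 206 202 182 140 139 139 139 141 141 140 139
 133 115 114]
w -1 [ 93  92  93  93  92  89 188 205 207 202 184 155 158 159 161 163 162 160
 161 164 165]
```

Emit:
drive_tool(motion=[[[-38, 15, 0], [0, 0, 0.007]], [[-38, 15, 0], [0, 0, 0]], [[-38, 14, 0], [0, 0, 0]], [[0, 0, 0], [0, 0, 0]], [[0, 0, 0], [0, 0, 0]]])

```text
time_s: 42.6
position: [0.5564, 0.0891, 0.2129]
tcp_rot: [[0.368, -0.93, 0.001], [-0.93, -0.368, -0.0], [0.001, -0.001, -1.0]]
force: [0.8, -0.5, -3.7]
opening: 0.778
grasp_force: 30.0
```

Run:
```python
from h import *
go(474.5,-7.5,210,-68.4);s=read_state()
i,C=snap('wrist','w16.png')
print(proj(C,[[.4755+.368*t,-.008-.93*t,.08] for t in(-.09,0,.09)]).round())
rimprof(i,C,(475.5,-8),111.6,.08,range(-60,0,3))
rimprof(i,C,(475.5,-8),111.6,.08,range(-85,-60,3))
print('ends');rimprof(i,C,(475.5,-8),111.6,.08,list(range(-30,-18,2))+list(range(20,31,2)),off=92,axis='l')
```

```text
at [556.4  89.1 212.9] yaw -68.4 shift tool [ 59.6 111.7   2.8] turn z rad 0.0 j6 156.1 t 42.6
[[446. 222.]
 [457. 117.]
 [470.  -8.]]
w 1 [189 189 188 189 191 192 194 199 178 102  66  66  65  65  65  65  70  73
  86 163 204]
w -1 [ 74  74  75  74  73  74  91 167 190 194 186 152 125 124 124 124 125 125
 124 125 125]
w 1 [ 70  69  68  74 166 198 198 203 189 110  70  67  69  90 102 107 112 118
 124 133 140]
w -1 [ 80  80  81  77  79  81  94 175 192 194 187 145 122 121 119 116 113 112
 111 111 111]
ends
l 1 [102 104 107 110 115 117 117 120 122 120 123 125 118 119 119 120 120 120
 122 120 119]
l -1 [ 98  96 109  26   0   0   0   0   0   0   0   0   0   0   0   0   0   0
   0   0   0]
```

Emit:
drive_tool(motion=[[[20, 37, 0], [0, 0, 0]], [[20, 37, 0], [0, 0, 0]], [[19, 38, 0], [0, 0, 0]], [[0, 0, 0], [0, 0, 0]], [[0, 0, 0], [0, 0, 0]]])

```text
time_s: 43.15
position: [0.4751, -0.0092, 0.2129]
tcp_rot: [[0.363, -0.932, 0.002], [-0.932, -0.363, -0.0], [0.001, -0.002, -1.0]]
force: [0.3, -0.5, -2.8]
opening: 0.78
grasp_force: 30.0
```

Emit:
drive_tool(motion=[[[0, 0, 15], [0, 0, 0]], [[0, 0, 20], [0, 0, 0]], [[0, 0, 15], [0, 0, 0]], [[0, 0, 7], [0, 0, 0]], [[0, 0, 0], [0, 0, 0]]])

```text
time_s: 43.65
position: [0.4747, -0.0072, 0.1547]
tcp_rot: [[0.366, -0.93, -0.001], [-0.93, -0.366, 0.0], [-0.001, 0.0, -1.0]]
force: [-1.0, -0.3, -2.9]
opening: 0.777
grasp_force: 30.0
```

Emit:
drive_tool(motion=[[[0, 0, 0], [0, 0, 0]], [[0, 0, 0], [0, 0, 0]]])

```text
time_s: 43.85
position: [0.4749, -0.0076, 0.1561]
tcp_rot: [[0.366, -0.931, 0.002], [-0.931, -0.366, -0.001], [0.001, -0.002, -1.0]]
force: [0.1, -0.5, -2.3]
opening: 0.777
grasp_force: 30.0
```

Run:
```python
from h import *
go(474,-7.6,133,-68.4);print(read_state()['force'])
```

```text
at [474.9  -7.6 156.1] yaw -68.5 shift tool [-0.3  0.9 23.1] turn z rad -0.002 j6 144.1 t 43.9
[ 0.06728066 -0.53628213 -2.27220378]
```

Emit:
drive_tool(motion=[[[0, 1, 8], [0, 0, 0]], [[0, 0, 5], [0, 0, 0]], [[0, 0, 0], [0, 0, 0]], [[0, 0, 0], [0, 0, 0]]])

```text
time_s: 44.25
position: [0.4729, -0.0079, 0.1424]
tcp_rot: [[0.366, -0.931, -0.0], [-0.931, -0.366, -0.0], [0.0, 0.0, -1.0]]
force: [-0.0, 0.2, -1.7]
opening: 0.778
grasp_force: 30.0
```

Emit:
drive_tool(motion=[[[0, 0, 3], [0, 0, 0]], [[0, 0, 0], [0, 0, 0]], [[0, 0, 0], [0, 0, 0]]])

```text
time_s: 44.55
position: [0.4729, -0.0076, 0.1396]
tcp_rot: [[0.366, -0.931, 0.0], [-0.931, -0.366, 0.0], [-0.0, -0.0, -1.0]]
force: [-0.4, 2.4, 1.2]
opening: 0.781
grasp_force: 30.0
```

Emit:
drive_tool(motion=[[[0, 0, 3], [0, 0, 0]], [[0, 0, 0], [0, 0, 0]], [[0, 0, 0], [0, 0, 0]]])

```text
time_s: 44.85
position: [0.473, -0.0078, 0.1364]
tcp_rot: [[0.366, -0.931, 0.0], [-0.931, -0.366, 0.0], [-0.0, -0.0, -1.0]]
force: [-0.2, 2.1, 1.7]
opening: 0.781
grasp_force: 30.0
```

Emit:
drive_tool(motion=[[[-2, 0, 0], [0, 0, 0]], [[0, 0, 0], [0, 0, 0]], [[0, 0, 0], [0, 0, 0]]])

```text
time_s: 45.15
position: [0.4723, -0.006, 0.1365]
tcp_rot: [[0.366, -0.931, 0.0], [-0.931, -0.366, -0.0], [0.0, -0.0, -1.0]]
force: [-0.5, 3.0, 2.0]
opening: 0.777
grasp_force: 30.0
```

Emit:
drive_tool(motion=[[[-1, 0, 0], [0, 0, 0]], [[0, 0, 2], [0, 0, 0]], [[0, 0, 0], [0, 0, 0]]])

```text
time_s: 45.45
position: [0.4719, -0.005, 0.1342]
tcp_rot: [[0.366, -0.931, 0.0], [-0.931, -0.366, 0.0], [0.0, -0.0, -1.0]]
force: [0.1, 3.8, 1.8]
opening: 0.778
grasp_force: 30.0
```

Emit:
drive_tool(motion=[[[0, 0, 2], [0, 0, 0]], [[0, 0, 0], [0, 0, 0]], [[0, 0, 0], [0, 0, 0]]])

```text
time_s: 45.75
position: [0.4719, -0.0051, 0.1323]
tcp_rot: [[0.366, -0.931, 0.0], [-0.931, -0.366, 0.0], [0.0, -0.0, -1.0]]
force: [-0.2, 2.9, 1.3]
opening: 0.777
grasp_force: 30.0
```

Emit:
drive_tool(motion=[[[0, 0, 2], [0, 0, 0]], [[0, 0, 0], [0, 0, 0]], [[0, 0, 0], [0, 0, 0]]])

```text
time_s: 46.05
position: [0.4716, -0.0038, 0.1311]
tcp_rot: [[0.365, -0.931, -0.0], [-0.931, -0.365, 0.002], [-0.002, -0.001, -1.0]]
force: [-2.0, 7.4, 8.9]
opening: 0.779
grasp_force: 30.0
```

Run:
```python
from h import *
s=read_state();print(s['force'],s['moment']);p=s['position']*1000
i,C=snap('wrist','w17.png')
f=p[2]-63
for zz in(-3,0,3):
  print('upper',zz);rimprof(i,C,p[:2],-68.4,(f+80+zz)/1000,range(20,80,3))
  rimprof(i,C,p[:2],-68.4,(f+80+zz)/1000,[-28,-25,-22,22,25,28],off=92,axis='l')
print('lower w');rimprof(i,C,(474.4,-9),-68.4,.08,range(50,85,3))
print('lower l');rimprof(i,C,(474.4,-9),-68.4,.08,[-30,-28,-26,-24,-22,22,24,26,28,30],off=92,axis='l')
print(proj(C,[[.4744+.368*.092,-.009-.93*.092,.08]]))
T,_=snap('top','t17.png')
```

```text
[-1.98077628  7.4423735   8.91900006] [1.31080173 0.11236173 0.0094127 ]
upper -3
w 1 [ 82  83  82  83  86  86  86 128 189 202 202 197 175 150 144 144 145 144
 144 145 145]
w -1 [102 104 104 105 102 105 104 133 202 212 209 206 191 172 168 167 168 168
 169 170 170]
l 1 [104 104 104 104 105 103 103 101  99 102 102 131 135 135 121 153 157 158
 155 155 159]
l -1 [0 0 0 0 0 0 0 0 0 0 0 0 0 0 0 0 0 0 0 0 0]
upper 0
w 1 [ 82  83  83  84  86  84 106 169 201 202 200 182 156 145 144 145 145 145
 145 145 145]
w -1 [103 105 105 103 103 105 115 182 211 210 207 197 175 168 168 168 169 169
 170 170 171]
l 1 [105 105 104 105 105 103 104 104 105 105 106 114 123 121 128 156 157 157
 155 156 161]
l -1 [0 0 0 0 0 0 0 0 0 0 0 0 0 0 0 0 0 0 0 0 0]
upper 3
w 1 [ 83  82  84  86  85  91 147 197 202 201 188 163 144 144 145 144 143 144
 145 146 145]
w -1 [103 104 105 103 105 107 152 209 211 208 199 181 165 167 167 169 170 170
 170 171 171]
l 1 [103 105 105 104 105 105 105 105 107 105 106 113 118 118 147 157 157 157
 156 159 160]
l -1 [0 0 0 0 0 0 0 0 0 0 0 0 0 0 0 0 0 0 0 0 0]
lower w
w 1 [ 96  96  95  94  95  92  89  88  89  88  88  88  89  89  91  91  96 105
 105  99  96]
w -1 [ 86  89  95  97  99 100 101 101 101 100 101 103 108 103 101 102 101 106
 110 111 102]
lower l
l 1 [ 91  91  90  90  90  88  88  89  88  84  83  80 151 226 225 223 201 181
 197 199 198]
l -1 [ 93  93  93  93  93  93  94  94  94  95  95  98 109 119 119 119 119 119
 119 119 116]
[[317.46891252  55.61260877]]
```

Emit:
drive_tool(motion=[[[0, 0, -10], [0, 0, 0]], [[0, 0, -15], [0, 0, 0]], [[0, 0, 0], [0, 0, 0]], [[0, 0, 0], [0, 0, 0]]])

```text
time_s: 46.55
position: [0.4718, -0.0055, 0.1553]
tcp_rot: [[0.366, -0.931, 0.0], [-0.931, -0.366, -0.001], [0.001, 0.0, -1.0]]
force: [1.2, -0.1, -2.9]
opening: 0.779
grasp_force: 30.0
```

```bash
cat >> h.py <<'E'
def endprof(img,C,c,ang,z,ts,lo,hi):
    g=cv2.cvtColor(img,cv2.COLOR_BGR2GRAY).astype(np.float32)
    a=np.radians(ang);d=np.array([np.cos(a),np.sin(a)]);n=np.array([d[1],-d[0]])
    for t in ts:
        q=proj(C,[[*(np.array(c)+d*s+n*t)/1000,z] for s in range(lo,hi)]).astype(np.float32)
        print('t',t,np.int32(cv2.remap(g,q[:,:1],q[:,1:],1).ravel()))
E
python3 - <<'E'
from h import *
s=read_state();print(s['force'],s['moment']);p=s['position']*1000;print(p)
i,C=snap('wrist','w18.png')
print('upper end from TCP 84..104');endprof(i,C,p[:2],-68.4,(p[2]-61.5+80)/1000,[-27,-22,0,22,27],84,105)
print('lower end from (474.4,-9)');endprof(i,C,(474.4,-9),-68.4,.08,[-27,-22,0,22,27],80,110)
j,T=snap('top','t18.png')
print('top: lower end');endprof(j,T,(474.4,-9),-68.4,.08,[-27,0,27],80,110)
E
```

```text
[ 1.17124077 -0.12357235 -2.88047408] [ 0.10185266  0.04634127 -0.0089569 ]
[471.83047113  -5.51539477 155.27385572]
upper end from TCP 84..104
t -27 [103 102 101 101  99 100 101 104 107 105  88  99 124 169 171 164 160 166
 166 164 166]
t -22 [ 99 102 101 103 102 101 100 101 105 137 169 165 167 162 160 165 164 164
 165 165 161]
t 0 [118 122 118 121 121  80  82  82  80  81  82  78 206 239 228 229 228 225
 163 169 167]
t 22 [ 97  95  98  96  96  96  95  96  92 125 146 144 147 144 147 145 153 165
 156 163 168]
t 27 [103 100 102 101 106 103 100  97  98  98  96  97 126 146 147 144 143 141
 145 152 166]
lower end from (474.4,-9)
t -27 [ 79  77  78  80  79  81  80  79  81  79  80  80  81  78  77  77  75  75
  89 200 215 216 218 227 229 229 231 231 230 230]
t -22 [100 103 112 101 103 102 102 104 108 104 100 103 106  79  75  72  75  74
  92 211 220 216 185 137  85 201 237 237 229 229]
t 0 [119 121 119 122 120 117 120 120 118 121 122 121 120  85  80  81  81  82
  82  83  81  80  81  82  80 206 238 237 228 227]
t 22 [151 154 156 154 154 155 155 153 154 155 152 153 152  95  84  82  81  81
 113 202 130  85  82  82  78 212 237 237 227 226]
t 27 [ 96  98  96  99  97  96  97  95  95  97  93  94  96  97  92  85  81  80
 120 231 226 221 218 202 199 199 202 203 200 200]
top: lower end
t -27 [83 86 87 88 90 90 90 90 90 90 90 90 91 91 91 90 90 90 90 90 90 90 90 90
 90 90 85 80 76 77]
t 0 [ 90  90  90  90  90  90  92  93  96  98 101 109 116 113 107 100  92  85
  81  81  81  81  81  82  83  83  86  93 102 111]
t 27 [ 96 101 107 123 141 156 163 170 165 158 151 148 145 145 145 145 144 144
 144 144 143 143 143 144 145 147 148 148 147 146]
```

Something touched on the way down with a +y force, so I've lifted clear. I'll step aside and measure the bottom bin's front end directly, without the carried bin hiding it.

Emit:
drive_tool(motion=[[[0, 0, -30], [0, 0, 0]], [[0, 0, -26], [0, 0, 0]], [[-5, -37, 0], [0, 0, 0]], [[-5, -37, 0], [0, 0, 0]], [[-5, -37, 0], [0, 0, 0]]])

```text
time_s: 47.15
position: [0.5702, 0.0499, 0.2108]
tcp_rot: [[0.365, -0.931, -0.001], [-0.931, -0.365, -0.0], [-0.0, 0.001, -1.0]]
force: [0.7, -0.6, -3.7]
opening: 0.778
grasp_force: 30.0
```

Emit:
drive_tool(motion=[[[0, 0, 0], [0, 0, 0]], [[0, 0, 0], [0, 0, 0]], [[0, 0, 0], [0, 0, 0]]])

```text
time_s: 47.45
position: [0.5679, 0.0493, 0.2102]
tcp_rot: [[0.366, -0.931, -0.004], [-0.931, -0.366, 0.0], [-0.001, 0.004, -1.0]]
force: [-0.4, -0.2, -3.4]
opening: 0.773
grasp_force: 30.0
```

Run:
```python
from h import *
s=read_state();p=s['position']*1000;print(p)
i,C=snap('wrist','w19.png')
c=(474.4,-9)
print('lower end');endprof(i,C,c,-68.4,.08,[-31,-26,-21,21,26,31],82,106)
rimprof(i,C,c,-68.4,.08,range(0,85,3))
print('upper end');z=(p[2]-61.5+80)/1000;endprof(i,C,p[:2],-68.4,z,[-15,-8,0,8,15],84,106)
rimprof(i,C,p[:2],-68.4,z,range(20,80,3))
```

```text
[567.90023436  49.3313203  210.18065392]
lower end
t -31 [192 191 193 200 199 193 193 165 129 130 128 131 132 132 128 127 126 126
 123 126 127 130 131 127]
t -26 [ 63  64 153 214 198 192 193 164 127 125 129 128 129 129 127 128 129 128
 128 129 128 126 130 132]
t -21 [ 65  67 133 205 199 190 191 165 128 128 124 126 126 129 129 129 131 127
 132 134 133 131 129 127]
t 21 [ 65  66 112 187 191 185 191 181 141 127 129 131 130 136 142 142 144 150
 151 151 153 147 147 148]
t 26 [ 67  67 111 187 190 184 186 173 134 129 130 131 130 123 121 124 136 147
 147 149 150 152 151 150]
t 31 [186 187 198 231 231 223 192 169 134 128 131 130 129 126 124 122 123 124
 122 132 139 148 149 152]
w 1 [ 71  72  72  72  74 118 179 187 187 175 139 131 130 129 130 130 130 130
 130 131 132]
w -1 [164 164 165 165 164 173 186 189 192 187 137 107 143 177 189 191 190 192
 190 188 184]
upper end
t -15 [ 69  69  72  69  69  70  64  63 129 197 198 204 205 221 212 212 212 213
 213 213 139 136]
t -8 [108 108 107 106 105  67  67  69  70  72  71  70 185 225 211 209 211 207
 148 146 146 138]
t 0 [104 106 107 107 106  75  71  70  73  71  72  71 186 226 211 210 209 205
 146 149 146 148]
t 8 [135 137 138 138 138  77  70  70  71  73  72  68 189 225 209 207 208 204
 149 146 146 150]
t 15 [ 83  84  86  85  84  86  73  72 167 224 202 173 189 217 199 200 204 199
 183 187 141 151]
w 1 [ 72  71  72  72  74  75 120 174 181 182 171 117  85 188 186 162 163 171
 178 183 188]
w -1 [ 89  89  90  90  90  88 116 183 193 190 188 197 180 179 182 183 184 184
 186 187 187]
```

That explains it. The carried bin's lip is at 101.7 mm from the TCP, so I had gripped it about 9.7 mm off its centre and was setting it down too far forward. The target TCP is therefore (469.4, 2.4).

Emit:
drive_tool(motion=[[[3, 36, 0], [0, 0, 0]], [[3, 36, 0], [0, 0, 0]], [[2, 37, 0], [0, 0, 0]], [[0, 0, 20], [0, 0, 0]], [[0, 0, 30], [0, 0, 0]]])

```text
time_s: 48.0
position: [0.471, 0.001, 0.1629]
tcp_rot: [[0.364, -0.931, 0.005], [-0.931, -0.364, -0.001], [0.003, -0.004, -1.0]]
force: [0.9, -0.6, -3.5]
opening: 0.777
grasp_force: 30.0
```

Emit:
drive_tool(motion=[[[0, 0, 6], [0, 0, 0]], [[0, 0, 0], [0, 0, 0]], [[0, 0, 0], [0, 0, 0]]])

```text
time_s: 48.3
position: [0.4717, 0.0019, 0.1561]
tcp_rot: [[0.366, -0.931, 0.001], [-0.931, -0.366, -0.0], [0.001, -0.001, -1.0]]
force: [-0.3, 0.2, -3.5]
opening: 0.779
grasp_force: 30.0
```

Run:
```python
from h import *
go(469.4,2.4,140,-68.4);print(read_state()['force'])
```

```text
at [471.7   1.9 156.1] yaw -68.5 shift tool [-1.3  2.  16.1] turn z rad -0.003 j6 145.2 t 48.3
[-0.28465342  0.16058069 -3.45312611]
```

Emit:
drive_tool(motion=[[[-1, 2, 8], [0, 0, 0]], [[0, 0, 6], [0, 0, 0]], [[0, 0, 0], [0, 0, 0]], [[0, 0, 0], [0, 0, 0]]])

```text
time_s: 48.7
position: [0.4688, 0.0026, 0.1414]
tcp_rot: [[0.366, -0.931, -0.0], [-0.931, -0.366, 0.0], [-0.001, 0.0, -1.0]]
force: [0.9, 1.2, -3.0]
opening: 0.774
grasp_force: 30.0
```

Emit:
drive_tool(motion=[[[0, 0, 4], [0, 0, 0]], [[0, 0, 0], [0, 0, 0]], [[0, 0, 0], [0, 0, 0]]])

```text
time_s: 49.0
position: [0.4696, 0.0021, 0.1376]
tcp_rot: [[0.366, -0.931, 0.002], [-0.931, -0.366, -0.0], [0.001, -0.001, -1.0]]
force: [0.9, -0.6, -0.2]
opening: 0.78
grasp_force: 30.0
```

Emit:
drive_tool(motion=[[[0, 0, 3], [0, 0, 0]], [[0, 0, 0], [0, 0, 0]], [[0, 0, 0], [0, 0, 0]]])

```text
time_s: 49.3
position: [0.4695, 0.0022, 0.1345]
tcp_rot: [[0.366, -0.931, 0.001], [-0.931, -0.366, -0.0], [0.001, -0.001, -1.0]]
force: [0.6, -1.1, -0.1]
opening: 0.78
grasp_force: 30.0
```

Emit:
drive_tool(motion=[[[0, 0, 2], [0, 0, 0]], [[0, 0, 0], [0, 0, 0]], [[0, 0, 0], [0, 0, 0]]])

```text
time_s: 49.6
position: [0.4694, 0.0022, 0.1326]
tcp_rot: [[0.366, -0.931, 0.001], [-0.931, -0.366, -0.0], [0.001, -0.001, -1.0]]
force: [1.7, -1.2, 3.6]
opening: 0.774
grasp_force: 30.0
```

Emit:
drive_tool(motion=[[[0, 0, 1], [0, 0, 0]], [[0, 0, 0], [0, 0, 0]]])

```text
time_s: 49.8
position: [0.4694, 0.0021, 0.1325]
tcp_rot: [[0.366, -0.931, 0.001], [-0.931, -0.366, -0.001], [0.001, -0.001, -1.0]]
force: [-0.1, -2.6, 10.3]
opening: 0.777
grasp_force: 30.0
```

Emit:
drive_tool(motion=[[[0, 0, 0], [0, 0, 0]], [[0, 0, 0], [0, 0, 0]], [[0, 0, 0], [0, 0, 0]], [[0, 0, -10], [0, 0, 0]], [[0, 0, -30], [0, 0, 0]]], gripper=1)

```text
time_s: 50.3
position: [0.4665, 0.003, 0.17]
tcp_rot: [[0.366, -0.931, -0.007], [-0.931, -0.366, 0.002], [-0.004, 0.006, -1.0]]
force: [0.1, -0.2, 0.4]
opening: 0.99
grasp_force: 0.0
```

Emit:
drive_tool(motion=[[[0, 0, -40], [0, 0, 0]], [[0, 0, -20], [0, 0, 0]], [[-35, 0, 0], [0, 0, 0]], [[-25, 0, 0], [0, 0, 0]], [[0, 0, 0], [0, 0, 0]]])

```text
time_s: 50.8
position: [0.4447, 0.0604, 0.2319]
tcp_rot: [[0.369, -0.93, -0.002], [-0.93, -0.369, 0.001], [-0.002, 0.001, -1.0]]
force: [0.1, 0.1, 0.4]
opening: 0.998
grasp_force: 0.0
```

Emit:
drive_tool(motion=[[[0, 0, 0], [0, 0, 0]], [[0, 0, 0], [0, 0, 0]]])

```text
time_s: 51.0
position: [0.4475, 0.0577, 0.2316]
tcp_rot: [[0.366, -0.931, 0.001], [-0.931, -0.366, -0.0], [0.001, -0.001, -1.0]]
force: [-0.2, -0.1, -0.5]
opening: 0.997
grasp_force: 0.0
```

Run:
```python
from h import *
s=read_state();p=s['position']*1000;print(p)
i,C=snap('wrist','w20.png');T=snap('top','t20.png');S=snap('scene','s20.png')
c=(473.4,-6.5)
print('front(-y) w');rimprof(i,C,c,-68.4,.150,range(55,85,3))
print('mid w');rimprof(i,C,c,-68.4,.150,range(-20,10,3))
print('end up');endprof(i,C,c,-68.4,.150,[-10,0,10],82,104)
print('back end seen?',proj(C,[[.4734-.368*.092,-.0065+.93*.092,.15]]))
```

```text
[447.53205512  57.68837548 231.6126815 ]
front(-y) w
w 1 [29 29 28 28 29 41 72 77 78 77 57 42 43 42 43 42 42 42 42 42 41]
w -1 [34 36 34 33 33 63 82 86 83 76 58 56 55 55 56 56 56 56 57 57 57]
mid w
w 1 [ 69  68  69  70  72 117 186 197 200 193 151 125 127 126 125 124 125 125
 126 126 127]
w -1 [ 96  91  91  89  89 157 216 216 211 204 133 122 145 148 148 146 146 145
 144 146 147]
end up
t -10 [0 0 0 0 0 0 0 0 0 0 0 0 0 0 0 0 0 0 0 0 0 0]
t 0 [0 0 0 0 0 0 0 0 0 0 0 0 0 0 0 0 0 0 0 0 0 0]
t 10 [0 0 0 0 0 0 0 0 0 0 0 0 0 0 0 0 0 0 0 0 0 0]
back end seen? [[318.75281854 236.70068667]]
```

The upper bin stopped firmly at 132.5 and its rim edges measure ±34 mm at z = 150, as expected. Next, locating the block and the model.

Run:
```python
from h import *
i=cv2.imread('pics/t20.png');T=cam('top');h=cv2.cvtColor(i,cv2.COLOR_BGR2HSV)
m=cv2.inRange(h,(5,90,60),(25,255,255))
for r in rect(T,m,.025,amin=100): print('cork',*r)
m=cv2.inRange(h,(0,0,215),(180,14,255));m[:130]=0
for r in rect(T,m,.03,amin=60): print('white',*r)
m=cv2.inRange(h,(10,15,140),(40,90,255))
for r in rect(T,m,.02,amin=60): print('scr',*r)
go(409,355,232,-10)
```

```text
cork [ 78. 237.] [363.3 616.6] [134.9  85.8] 89.1
cork [452. 202.] [ 475.6 -330.9] [146.6  96.7] -83.0
cork [192. 189.] [489.2 342.3] [72.4 34.4] 80.2
cork [430. 142.] [ 633.3 -275.7] [95.4 93.2] -88.5
cork [172. 141.] [617.4 404.7] [108.5  72.6] -25.0
cork [283.  44.] [843.4   9.4] [1744.9  534. ] -81.7
white [ 62. 302.] [195.9 633.8] [103.1  79.8] 79.4
white [561. 198.] [ 493.4 -605.9] [288.7 203.3] 68.9
white [231. 132.] [640.1 252.8] [79.4 19.3] -88.4
at [447.4  57.5 231.3] yaw -68.6 shift tool [-291.   -72.8   -0.7] turn z rad -1.023 j6 151.7 t 51.1
```

Emit:
drive_tool(motion=[[[0, 0, 0], [0, 0, -0.146]], [[0, 0, 0], [0, 0, -0.146]], [[0, 0, 0], [0, 0, -0.146]], [[0, 0, 0], [0, 0, -0.146]], [[0, 0, 0], [0, 0, -0.146]]])

```text
time_s: 51.65
position: [0.4472, 0.0576, 0.2312]
tcp_rot: [[0.896, -0.445, -0.0], [-0.445, -0.896, -0.0], [-0.0, 0.0, -1.0]]
force: [0.6, 0.8, -0.2]
opening: 1.004
grasp_force: 0.0
```

Emit:
drive_tool(motion=[[[0, 0, 0], [0, 0, -0.146]], [[0, 0, 0], [0, 0, -0.146]], [[-11, -36, 0], [0, 0, 0]], [[-11, -36, 0], [0, 0, 0]], [[-11, -36, 0], [0, 0, 0]]])

```text
time_s: 52.15
position: [0.4335, 0.1707, 0.2313]
tcp_rot: [[0.984, -0.176, -0.0], [-0.176, -0.984, 0.0], [-0.0, 0.0, -1.0]]
force: [0.6, -0.8, -0.3]
opening: 1.001
grasp_force: 0.0
```

Emit:
drive_tool(motion=[[[-11, -36, 0], [0, 0, 0]], [[-11, -36, 0], [0, 0, 0]], [[-11, -36, 0], [0, 0, 0]], [[-11, -36, 0], [0, 0, 0]], [[-11, -36, 0], [0, 0, 0]]])

```text
time_s: 52.65
position: [0.4104, 0.3583, 0.2312]
tcp_rot: [[0.985, -0.174, -0.0], [-0.174, -0.985, -0.0], [-0.0, 0.0, -1.0]]
force: [0.7, -0.3, -0.2]
opening: 1.001
grasp_force: 0.0
```

Emit:
drive_tool(motion=[[[0, 0, 30], [0, 0, 0]], [[0, 0, 0], [0, 0, 0]], [[0, 0, 0], [0, 0, 0]]])

```text
time_s: 52.95
position: [0.41, 0.3563, 0.2008]
tcp_rot: [[0.985, -0.174, -0.002], [-0.174, -0.985, -0.001], [-0.002, 0.002, -1.0]]
force: [1.2, 1.0, 0.7]
opening: 0.999
grasp_force: 0.0
```

Run:
```python
from h import *
i,C=snap('wrist','w21.png');h=cv2.cvtColor(i,cv2.COLOR_BGR2HSV)
m=cv2.inRange(h,(5,80,50),(25,255,255))
for r in rect(C,m,.03,amin=400): print('cork',*r)
go(489,342,8,-9.8)
```

```text
cork [466. 347.] [196.1 230. ] [387.6  27.2] 80.0
cork [519. 291.] [253.4 171. ] [78.3 33.1] 4.5
cork [119. 291.] [326.7 581.1] [78.  33.8] -23.6
cork [101. 239.] [374.5 596.7] [109.8  65.2] 89.7
cork [315.  87.] [491.8 344.1] [67.5 33.2] 80.0
cork [207.   5.] [570.7 423.2] [42.8 12.1] 80.0
at [410.7 356.4 201.6] yaw -10.0 shift tool [ 79.7   0.5 193.6] turn z rad -0.004 j6 129.2 t 53.0
```

Emit:
drive_tool(motion=[[[41, -1, 0], [0, 0, 0]], [[41, -1, 0], [0, 0, 0]], [[0, 0, 40], [0, 0, 0]], [[0, 0, 40], [0, 0, 0]], [[0, 0, 40], [0, 0, 0]]])

```text
time_s: 53.5
position: [0.4936, 0.344, 0.082]
tcp_rot: [[0.984, -0.176, 0.003], [-0.176, -0.984, 0.002], [0.003, -0.002, -1.0]]
force: [0.3, 0.1, -0.6]
opening: 1.001
grasp_force: 0.0
```

Emit:
drive_tool(motion=[[[0, 0, 40], [0, 0, 0]], [[0, 0, 22], [0, 0, 0]], [[0, 0, 9], [0, 0, 0]], [[0, 0, 2], [0, 0, 0]], [[0, 0, 0], [0, 0, 0]]])

```text
time_s: 54.0
position: [0.4927, 0.345, 0.0097]
tcp_rot: [[0.985, -0.174, 0.002], [-0.174, -0.985, 0.001], [0.002, -0.001, -1.0]]
force: [0.1, 0.3, 0.0]
opening: 1.001
grasp_force: 0.0
```

Emit:
drive_tool(motion=[[[0, 0, 0], [0, 0, 0]], [[0, 0, 0], [0, 0, 0]], [[0, 0, 0], [0, 0, 0]], [[0, 0, 0], [0, 0, 0]], [[0, 0, 0], [0, 0, 0]]], gripper=0)

```text
time_s: 54.5
position: [0.4918, 0.3452, 0.0093]
tcp_rot: [[0.985, -0.173, 0.001], [-0.173, -0.985, 0.001], [0.001, -0.001, -1.0]]
force: [-1.7, -0.6, 6.7]
opening: 0.782
grasp_force: 30.0
```

Emit:
drive_tool(motion=[[[0, 0, -15], [0, 0, 0]], [[0, 0, -35], [0, 0, 0]], [[0, 0, -45], [0, 0, 0]], [[0, 0, -45], [0, 0, 0]], [[0, 0, -45], [0, 0, 0]]])

```text
time_s: 55.0
position: [0.4907, 0.3447, 0.1956]
tcp_rot: [[0.985, -0.173, -0.0], [-0.173, -0.985, -0.0], [-0.0, 0.0, -1.0]]
force: [0.9, 0.2, 0.4]
opening: 0.778
grasp_force: 30.0
```

Emit:
drive_tool(motion=[[[0, 0, -45], [0, 0, -0.137]], [[0, 0, 0], [0, 0, -0.137]], [[0, 0, 0], [0, 0, -0.138]], [[0, 0, 0], [0, 0, -0.138]], [[0, 0, 0], [0, 0, 0]]])

```text
time_s: 55.5
position: [0.4908, 0.3447, 0.239]
tcp_rot: [[0.93, 0.367, 0.0], [0.367, -0.93, 0.0], [0.0, -0.0, -1.0]]
force: [0.3, -0.7, -0.2]
opening: 0.781
grasp_force: 30.0
```

Run:
```python
from h import *
go(473.4-75*.93,-6.5-75*.368,240,21.6);print(read_state()['opening'])
```

```text
at [490.8 344.7 239. ] yaw 21.5 shift tool [-220.1  320.4   -1. ] turn z rad -0.001 j6 92.9 t 55.5
0.7805048308773516
```

Emit:
drive_tool(motion=[[[-22, 32, 0], [0, 0, 0]], [[-22, 32, 0], [0, 0, 0]], [[-22, 32, 0], [0, 0, 0]], [[-22, 32, 0], [0, 0, 0]], [[-22, 32, 0], [0, 0, 0]]])

```text
time_s: 56.0
position: [0.4469, 0.1544, 0.2387]
tcp_rot: [[0.931, 0.364, 0.0], [0.364, -0.931, -0.0], [0.0, 0.0, -1.0]]
force: [0.8, -0.6, -0.3]
opening: 0.781
grasp_force: 30.0
```

Emit:
drive_tool(motion=[[[-22, 32, 0], [0, 0, 0]], [[-22, 32, 0], [0, 0, 0]], [[-22, 32, 0], [0, 0, 0]], [[-22, 32, 0], [0, 0, 0]], [[-22, 32, 0], [0, 0, 0]]])

```text
time_s: 56.5
position: [0.4034, -0.0348, 0.2388]
tcp_rot: [[0.931, 0.364, 0.001], [0.364, -0.931, -0.0], [0.0, 0.0, -1.0]]
force: [0.9, 0.1, -1.1]
opening: 0.777
grasp_force: 30.0
```

Emit:
drive_tool(motion=[[[0, 0, 0], [0, 0, 0]], [[0, 0, 0], [0, 0, 0]], [[0, 0, 0], [0, 0, 0]]])

```text
time_s: 56.8
position: [0.404, -0.0328, 0.2385]
tcp_rot: [[0.931, 0.366, -0.0], [0.366, -0.931, 0.001], [0.0, -0.0, -1.0]]
force: [0.6, 0.5, -0.5]
opening: 0.78
grasp_force: 30.0
```

Run:
```python
from h import *
i,C=snap('wrist','w22.png');c=(473.4,-6.5)
for k in((-80,-50),(-20,20),(50,80)):print(k);rimprof(i,C,c,-68.4,.150,range(*k,3))
print('ends +: -y(back of upper), solid mid');rimprof(i,C,c,-68.4,.150,[-10,-5,0,5,10],off=92,axis='l')
print('corners');rimprof(i,C,c,-68.4,.150,[-26,-22,22,26],off=92,axis='l')
go(*c,240,21.6)
```

```text
(-80, -50)
w 1 [107 109 111 111 112 129 167 174 167 157 133 140 143 144 145 161 171 173
 173 172 171]
w -1 [106 105 101  99  99 165 237 233 234 232 150 107 142 170 173 174 174 173
 171 169 170]
(-20, 20)
w 1 [111 111 112 112 111 138 215 223 224 221 165 147 148 148 147 147 147 147
 147 147 147]
w -1 [106 104 101 100  99 185 240 236 234 229 153 139 156 171 172 171 170 169
 169 170 170]
(50, 80)
w 1 [115 112 112 111 112 139 235 239 240 237 196 149 148 148 148 148 147 147
 148 149 148]
w -1 [100  99 100 100  99 198 237 239 236 221 170 171 171 170 169 169 169 170
 171 171 170]
ends +: -y(back of upper), solid mid
l 1 [ 90  92  91  92 102 209 246 243 243 241 205 172 173 170 170 171 169 167
 166 167 167]
l -1 [107 105 105 105 106 106 105 106 105 105 106 106 106 105 105 104 104 102
 102 104 110]
corners
l 1 [146 160 168 173 172 171 170 171 171 169 170 168 167 169 168 169 169 170
 170 171 172]
l -1 [118 114 113 116 118 116 159 190 196 195 193 147 103 105 104 104 105 105
 103 106 108]
at [404.1 -32.5 238.5] yaw 21.6 shift tool [74.   1.3 -1.5] turn z rad -0.001 j6 47.9 t 56.9
```

The upper bin is level and centred: every rim edge is at ±34/±92 mm at z = 150. Placing the block.

Emit:
drive_tool(motion=[[[37, 1, 0], [0, 0, 0]], [[37, 0, 0], [0, 0, 0]], [[0, 0, 35], [0, 0, 0]], [[0, 0, 35], [0, 0, 0]], [[0, 0, 0], [0, 0, 0]]])

```text
time_s: 57.35
position: [0.47, -0.0048, 0.1648]
tcp_rot: [[0.929, 0.369, -0.01], [0.369, -0.929, 0.003], [-0.009, -0.006, -1.0]]
force: [-0.1, -0.0, -0.6]
opening: 0.776
grasp_force: 30.0
```

Emit:
drive_tool(motion=[[[0, 0, 0], [0, 0, 0]], [[0, 0, 0], [0, 0, 0]]])

```text
time_s: 57.55
position: [0.4745, -0.007, 0.1698]
tcp_rot: [[0.93, 0.368, 0.003], [0.368, -0.93, -0.001], [0.002, 0.002, -1.0]]
force: [0.7, -0.2, -0.3]
opening: 0.782
grasp_force: 30.0
```

Run:
```python
from h import *
go(473.4,-6.5,89,21.6);print(read_state()['force'])
```

```text
at [474.5  -7.  169.8] yaw 21.6 shift tool [-1.  -1.  80.8] turn z rad -0.0 j6 54.0 t 57.5
[ 0.69715174 -0.17028601 -0.30253107]
```

Emit:
drive_tool(motion=[[[0, 0, 25], [0, 0, 0]], [[0, 0, 25], [0, 0, 0]], [[0, 0, 20], [0, 0, 0]], [[0, 0, 10], [0, 0, 0]], [[0, 0, 0], [0, 0, 0]]])

```text
time_s: 58.05
position: [0.4736, -0.0074, 0.0886]
tcp_rot: [[0.93, 0.367, 0.0], [0.367, -0.93, -0.0], [0.0, 0.0, -1.0]]
force: [0.8, -1.0, 0.4]
opening: 0.783
grasp_force: 30.0
```

Emit:
drive_tool(motion=[[[0, 0, 0], [0, 0, 0]], [[0, 0, 0], [0, 0, 0]]])

```text
time_s: 58.25
position: [0.4744, -0.0075, 0.0896]
tcp_rot: [[0.93, 0.367, 0.003], [0.367, -0.93, -0.001], [0.002, 0.002, -1.0]]
force: [-0.5, 0.5, -0.7]
opening: 0.78
grasp_force: 30.0
```

Emit:
drive_tool(motion=[[[0, 0, 0], [0, 0, 0]], [[0, 0, 0], [0, 0, 0]], [[0, 0, 0], [0, 0, 0]], [[0, 0, -15], [0, 0, 0]], [[0, 0, -40], [0, 0, 0]]], gripper=0.9)

```text
time_s: 58.75
position: [0.4709, -0.0068, 0.1416]
tcp_rot: [[0.93, 0.367, -0.008], [0.367, -0.93, 0.002], [-0.006, -0.005, -1.0]]
force: [0.3, -0.1, -0.1]
opening: 0.898
grasp_force: 0.0
```

Emit:
drive_tool(motion=[[[0, 0, -45], [0, 0, 0]], [[0, 0, -45], [0, 0, 0]], [[0, 0, 0], [0, 0, 0.134]], [[0, 0, 0], [0, 0, 0.134]], [[0, 0, 0], [0, 0, 0.134]]], gripper=1)

```text
time_s: 59.25
position: [0.4733, -0.0073, 0.2341]
tcp_rot: [[0.999, -0.032, 0.001], [-0.032, -0.999, -0.0], [0.001, 0.0, -1.0]]
force: [-1.1, -0.1, 0.6]
opening: 1.001
grasp_force: 0.0
```

Emit:
drive_tool(motion=[[[0, 0, 0], [0, 0, 0.134]], [[0, 0, 0], [0, 0, 0.134]], [[0, 0, 0], [0, 0, 0.134]], [[0, 0, 0], [0, 0, 0.134]], [[0, 0, 0], [0, 0, 0.134]]])

```text
time_s: 59.75
position: [0.4731, -0.0073, 0.2334]
tcp_rot: [[0.764, -0.646, -0.0], [-0.646, -0.764, 0.0], [-0.0, 0.0, -1.0]]
force: [-0.6, -0.4, -0.4]
opening: 0.997
grasp_force: 0.0
```

Emit:
drive_tool(motion=[[[-24.5, -31, 0], [0, 0, 0]], [[-24.5, -31, 0], [0, 0, 0]], [[-24.5, -31, 0], [0, 0, 0]], [[-24.5, -31, 0], [0, 0, 0]], [[-24.5, -31, 0], [0, 0, 0]]])

```text
time_s: 60.25
position: [0.4784, 0.1917, 0.2335]
tcp_rot: [[0.767, -0.641, -0.0], [-0.641, -0.767, -0.0], [0.0, 0.0, -1.0]]
force: [0.1, 0.7, 0.7]
opening: 0.999
grasp_force: 0.0
```

Emit:
drive_tool(motion=[[[-24.5, -31, 0], [0, 0, 0]], [[-24.5, -31, 0], [0, 0, 0]], [[0, 0, 0], [0, 0, 0]], [[0, 0, 0], [0, 0, 0]]])

```text
time_s: 60.65
position: [0.4802, 0.2697, 0.2331]
tcp_rot: [[0.769, -0.64, -0.001], [-0.64, -0.769, -0.001], [-0.0, 0.001, -1.0]]
force: [-0.4, 0.5, 0.7]
opening: 1.004
grasp_force: 0.0
```

Run:
```python
from h import *
s=read_state();i,C=snap('wrist','w23.png');g=cv2.cvtColor(i,cv2.COLOR_BGR2HSV);go(547,213,232,-40)
m=proj(C,[[.547,.213,.025]])[0];print(m,g[int(m[1]),int(m[0])])
T=snap('top','t23.png')
print([g[y,x].tolist() for x,y in((200,100),(440,60),(320,230))])
mask=cv2.inRange(g,(0,0,150),(180,40,255))
n,l,st,ce=cv2.connectedComponentsWithStats(mask)
for k in range(1,n):
  if st[k,4]>600: print(st[k],ce[k].round())
```

```text
at [480.3 268.8 233.1] yaw -39.9 shift tool [86.9  0.1  1.1] turn z rad 0.003 j6 147.5 t 60.7
[319.16642231  84.27377347] [ 27   9 242]
[[105, 10, 154], [111, 18, 98], [107, 15, 156]]
[    0     0   469   274 78220] [205. 115.]
[545   0  39  62 917] [564.  33.]
[ 463   69  177   86 4517] [569. 112.]
[ 552  166   88   75 2894] [601. 205.]
[ 398  198  115   75 3225] [461. 228.]
[ 304  307   90   33 1854] [341. 324.]
[ 198  312  107   44 2712] [250. 336.]
```

```bash
cat > mod.py <<'E'
from h import *
def model(i,C,guess,show=True):
    g=cv2.cvtColor(i,cv2.COLOR_BGR2HSV)
    m=cv2.inRange(g,(8,3,90),(75,80,255))|cv2.inRange(g,(0,0,215),(180,8,255))
    m=cv2.morphologyEx(m,cv2.MORPH_OPEN,np.ones((3,3)))
    n,l,st,ce=cv2.connectedComponentsWithStats(m)
    q=proj(C,[[*(np.array(guess)/1000),.02]])[0]
    k=min((k for k in range(1,n) if st[k,4]>800),key=lambda k:np.hypot(*(ce[k]-q)))
    c=max(cv2.findContours((l==k).astype(np.uint8),cv2.RETR_EXTERNAL,cv2.CHAIN_APPROX_NONE)[0],key=cv2.contourArea)
    print('px',st[k])
    for z in(.012,.024):
        w=(plane(C,c.reshape(-1,2),z)*1000).astype(np.float32)
        (x,y),(a,b),t=cv2.minAreaRect(w)
        if a<b:a,b,t=b,a,t+90
        d=np.array([np.cos(np.radians(t)),np.sin(np.radians(t))]);nn=np.array([-d[1],d[0]])
        u=(w-[x,y])@d;v=(w-[x,y])@nn
        wid=[round(float(np.ptp(v[abs(u-s)<2])),0) for s in np.linspace(-a/2+3,a/2-3,13)]
        print(z,'c',round(x,1),round(y,1),'L',round(a,1),'W',round(b,1),'ang',round((t+90)%180-90,1),'dir',d.round(2),'widths -d..+d',wid)
E
python3 - <<'E'
from mod import *
model(cv2.imread('pics/w23.png'),cam('wrist',read_state()),(547,213))
E
```

```text
px [ 284   18   66  114 5696]
0.012 c 554.6 208.8 L 108.7 W 65.8 ang -41.5 dir [-0.75  0.66] widths -d..+d [40.0, 40.0, 53.0, 61.0, 63.0, 66.0, 65.0, 65.0, 65.0, 63.0, 61.0, 53.0, 35.0]
0.024 c 554.1 209.1 L 105.3 W 63.8 ang -41.5 dir [-0.75  0.66] widths -d..+d [39.0, 39.0, 52.0, 60.0, 61.0, 64.0, 63.0, 63.0, 63.0, 61.0, 59.0, 51.0, 34.0]
```

The model is 107 x 64 mm at -41.5°, with its peak towards +x/-y. That puts model_c at about (551,212).

Emit:
drive_tool(motion=[[[45, -1, 0], [0, 0, 0]], [[45, -1, 0], [0, 0, 0.028]], [[0, 0, 40], [0, 0, 0]], [[0, 0, 40], [0, 0, 0]], [[0, 0, 40], [0, 0, 0]]])

```text
time_s: 61.25
position: [0.5518, 0.2106, 0.1126]
tcp_rot: [[0.747, -0.665, 0.001], [-0.665, -0.747, -0.0], [0.001, -0.001, -1.0]]
force: [0.4, 0.2, -0.7]
opening: 0.997
grasp_force: 0.0
```

Emit:
drive_tool(motion=[[[0, 0, 40], [0, 0, 0]], [[0, 0, 35], [0, 0, 0]], [[0, 0, 20], [0, 0, 0]], [[0, 0, 8], [0, 0, 0]], [[0, 0, 3], [0, 0, 0]]])

```text
time_s: 61.75
position: [0.5511, 0.2117, 0.0069]
tcp_rot: [[0.748, -0.664, -0.001], [-0.664, -0.748, -0.0], [-0.001, 0.001, -1.0]]
force: [-0.1, -0.2, 0.7]
opening: 1.001
grasp_force: 0.0
```

Emit:
drive_tool(motion=[[[0, 0, 0], [0, 0, 0]], [[0, 0, 0], [0, 0, 0]]])

```text
time_s: 61.95
position: [0.5524, 0.2129, 0.0088]
tcp_rot: [[0.749, -0.663, 0.003], [-0.663, -0.749, 0.0], [0.002, -0.002, -1.0]]
force: [-0.4, 0.3, 0.8]
opening: 0.998
grasp_force: 0.0
```

Emit:
drive_tool(motion=[[[0, 0, 0], [0, 0, 0]], [[0, 0, 0], [0, 0, 0]], [[0, 0, 0], [0, 0, 0]], [[0, 0, 0], [0, 0, 0]], [[0, 0, 0], [0, 0, 0]]], gripper=0)

```text
time_s: 62.45
position: [0.5514, 0.2132, 0.0077]
tcp_rot: [[0.749, -0.662, 0.0], [-0.662, -0.749, 0.0], [0.0, -0.0, -1.0]]
force: [-0.2, -0.1, 2.9]
opening: 0.711
grasp_force: 30.0
```

Emit:
drive_tool(motion=[[[0, 0, 0], [0, 0, 0]], [[0, 0, -10], [0, 0, 0]], [[0, 0, -25], [0, 0, 0]], [[0, 0, -40], [0, 0, 0]], [[0, 0, -40], [0, 0, 0]]])

```text
time_s: 62.95
position: [0.5503, 0.2127, 0.1232]
tcp_rot: [[0.749, -0.663, -0.002], [-0.663, -0.749, -0.001], [-0.001, 0.002, -1.0]]
force: [1.0, 0.4, -0.9]
opening: 0.71
grasp_force: 30.0
```

Emit:
drive_tool(motion=[[[0, 0, -40], [0, 0, 0]], [[0, 0, -40], [0, 0, 0]], [[0, 0, -35], [0, 0, 0]], [[0, 0, 0], [0, 0, 0]]])

```text
time_s: 63.35
position: [0.5545, 0.2137, 0.2437]
tcp_rot: [[0.749, -0.662, 0.012], [-0.662, -0.749, 0.002], [0.008, -0.01, -1.0]]
force: [0.5, 0.0, -0.9]
opening: 0.71
grasp_force: 30.0
```

Run:
```python
from h import *
go(479,-336,233,-83);print(read_state()['opening'])
```

```text
at [554.5 213.7 243.7] yaw -41.5 shift tool [307.4 461.9   8.6] turn z rad 0.725 j6 141.8 t 63.4
0.7099950564237533
```

Emit:
drive_tool(motion=[[[21.8, 36.5, 0], [0, 0, 0]], [[21.8, 36.5, 0], [0, 0, 0]], [[21.8, 36.5, 0], [0, 0, 0]], [[21.8, 36.5, 0], [0, 0, 0]], [[21.8, 36.5, 0], [0, 0, 0]]])

```text
time_s: 63.85
position: [0.5105, 0.0028, 0.2367]
tcp_rot: [[0.749, -0.662, -0.002], [-0.662, -0.749, 0.0], [-0.002, 0.001, -1.0]]
force: [1.2, 0.2, -1.7]
opening: 0.711
grasp_force: 30.0
```

Emit:
drive_tool(motion=[[[21.8, 36.5, 0], [0, 0, 0]], [[21.8, 36.5, 0], [0, 0, 0]], [[21.8, 36.5, 0], [0, 0, 0]], [[21.8, 36.5, 0], [0, 0, 0]], [[21.8, 36.5, 0], [0, 0, 0]]])

```text
time_s: 64.35
position: [0.4713, -0.2059, 0.2366]
tcp_rot: [[0.749, -0.663, -0.002], [-0.663, -0.749, 0.001], [-0.002, 0.0, -1.0]]
force: [-0.2, 0.8, -1.0]
opening: 0.711
grasp_force: 30.0
```

Emit:
drive_tool(motion=[[[21.8, 36.5, 0], [0, 0, 0]], [[0, 0, 0], [0, 0, 0.145]], [[0, 0, 0], [0, 0, 0.145]], [[0, 0, 0], [0, 0, 0.145]], [[0, 0, 0], [0, 0, 0.145]]])

```text
time_s: 64.85
position: [0.4638, -0.2463, 0.2364]
tcp_rot: [[0.257, -0.966, -0.002], [-0.966, -0.257, 0.002], [-0.002, 0.002, -1.0]]
force: [0.4, 0.0, -1.0]
opening: 0.708
grasp_force: 30.0
```

Emit:
drive_tool(motion=[[[0, 0, 0], [0, 0, 0.145]], [[0, 0, 0], [0, 0, 0]], [[0, 0, 0], [0, 0, 0]]])

```text
time_s: 65.15
position: [0.4643, -0.2462, 0.2368]
tcp_rot: [[0.124, -0.992, -0.001], [-0.992, -0.124, 0.001], [-0.001, 0.001, -1.0]]
force: [-0.5, 0.6, -2.0]
opening: 0.709
grasp_force: 30.0
```

Run:
```python
from h import *
i,C=snap('wrist','w24.png');h=cv2.cvtColor(i,cv2.COLOR_BGR2HSV)
m=cv2.inRange(h,(5,80,50),(25,255,255));m=cv2.morphologyEx(m,cv2.MORPH_CLOSE,np.ones((5,5)))
for r in rect(C,m,.006,amin=1500): print('cork',*r)
go(479,-336,233,-83)
print('held model end?',read_state()['opening'])
```

```text
cork [426. 347.] [294.1 -31.6] [525.1  33.5] 7.2
cork [158. 119.] [ 642.4 -275.2] [106.5  98.9] 7.2
cork [312.  71.] [ 481.1 -337.7] [149.5  99.7] -82.9
at [ 464.4 -246.3  236.9] yaw -82.9 shift tool [90.8 -3.3  3.9] turn z rad 0.002 j6 132.8 t 65.2
held model end? 0.705811757675511
```

The pad is confirmed at (481,-337.7), 149.5 x 99.7 mm, -82.9°. Placing the model.

Emit:
drive_tool(motion=[[[46, -2, 0], [0, 0, 0]], [[46, -2, 0], [0, 0, 0]], [[0, 0, 40], [0, 0, 0]], [[0, 0, 45], [0, 0, 0]], [[0, 0, 45], [0, 0, 0]]])

```text
time_s: 65.7
position: [0.4801, -0.3381, 0.1063]
tcp_rot: [[0.123, -0.992, 0.001], [-0.992, -0.123, -0.001], [0.001, -0.001, -1.0]]
force: [-0.4, -0.1, -1.9]
opening: 0.709
grasp_force: 30.0
```

Emit:
drive_tool(motion=[[[0, 0, 40], [0, 0, 0]], [[0, 0, 25], [0, 0, 0]], [[0, 0, 0], [0, 0, 0]], [[0, 0, 0], [0, 0, 0]]])

```text
time_s: 66.1
position: [0.4801, -0.3376, 0.0424]
tcp_rot: [[0.122, -0.992, -0.0], [-0.992, -0.122, 0.0], [-0.0, 0.0, -1.0]]
force: [0.3, 0.1, -0.5]
opening: 0.713
grasp_force: 30.0
```

Run:
```python
from h import *
go(480.5,-337.5,14.5,-82.9)
```

```text
at [ 480.1 -337.6   42.4] yaw -83.0 shift tool [-0.  -0.4 27.9] turn z rad -0.001 j6 127.0 t 66.1
```

Emit:
drive_tool(motion=[[[0, 0, 15], [0, 0, 0]], [[0, 0, 8], [0, 0, 0]], [[0, 0, 4], [0, 0, 0]], [[0, 0, 0], [0, 0, 0]], [[0, 0, 0], [0, 0, 0]]])

```text
time_s: 66.6
position: [0.4801, -0.3376, 0.0156]
tcp_rot: [[0.121, -0.993, 0.0], [-0.993, -0.121, -0.0], [0.0, -0.0, -1.0]]
force: [-0.3, 0.2, -0.2]
opening: 0.708
grasp_force: 30.0
```

Emit:
drive_tool(motion=[[[0, 0, 2], [0, 0, 0]], [[0, 0, 0], [0, 0, 0]]])

```text
time_s: 66.8
position: [0.4803, -0.3378, 0.0137]
tcp_rot: [[0.121, -0.993, 0.001], [-0.993, -0.121, -0.001], [0.001, -0.001, -1.0]]
force: [0.1, 0.2, 0.1]
opening: 0.708
grasp_force: 30.0
```

Nearly touching. Now releasing, backing off and checking everything.

Emit:
drive_tool(motion=[[[0, 0, 0.5], [0, 0, 0]], [[0, 0, 0], [0, 0, 0]], [[0, 0, 0], [0, 0, 0]], [[0, 0, 0], [0, 0, 0]], [[0, 0, -10], [0, 0, 0]]], gripper=1)

```text
time_s: 67.3
position: [0.4792, -0.3367, 0.0221]
tcp_rot: [[0.121, -0.993, -0.002], [-0.993, -0.121, 0.002], [-0.002, 0.002, -1.0]]
force: [0.6, 0.1, -0.3]
opening: 0.983
grasp_force: 0.0
```

Emit:
drive_tool(motion=[[[0, 0, -30], [0, 0, 0]], [[0, 0, -45], [0, 0, 0]], [[0, 0, -45], [0, 0, 0]], [[0, 0, -45], [0, 0, 0]], [[0, 0, -45], [0, 0, 0]]])

```text
time_s: 67.8
position: [0.4797, -0.3371, 0.2356]
tcp_rot: [[0.121, -0.993, 0.0], [-0.993, -0.121, -0.0], [0.0, -0.0, -1.0]]
force: [1.5, -1.0, 0.2]
opening: 1.001
grasp_force: 0.0
```

Emit:
drive_tool(motion=[[[-45, 0, 0], [0, 0, 0]], [[-45, 0, 0], [0, 0, 0]], [[0, 0, 0], [0, 0, 0]], [[0, 0, 0], [0, 0, 0]], [[0, 0, 0], [0, 0, 0]]])

```text
time_s: 68.3
position: [0.4696, -0.249, 0.2335]
tcp_rot: [[0.121, -0.993, 0.001], [-0.993, -0.121, -0.001], [0.002, -0.001, -1.0]]
force: [0.1, -0.5, 0.3]
opening: 0.996
grasp_force: 0.0
```

Run:
```python
from mod import *
s=read_state();i,C=snap('wrist','w25.png');model(i,C,(480,-337))
h=cv2.cvtColor(i,cv2.COLOR_BGR2HSV)
m=cv2.inRange(h,(5,80,50),(25,255,255));m=cv2.morphologyEx(m,cv2.MORPH_CLOSE,np.ones((5,5)))
for r in rect(C,m,.006,amin=1500): print('cork',*r)
j,S=snap('scene','s25.png');g=cv2.cvtColor(j,cv2.COLOR_BGR2HSV)
t,T=snap('top','t25.png');ht=cv2.cvtColor(t,cv2.COLOR_BGR2HSV)
print('scr left on desk:',*rect(T,cv2.inRange(ht,(10,15,140),(40,90,255)),.02,amin=60))
for r in rect(T,cv2.inRange(ht,(5,90,60),(25,255,255)),.08,amin=60): print('cork@.08',*r)
rimprof(t,T,(473.4,-6.5),-68.4,.150,range(-40,40,3))
go(480,-250,230,-83)
```

```text
px [ 287   20   66  114 5872]
0.012 c 481.0 -342.2 L 109.3 W 66.3 ang -83.1 dir [-0.12  0.99] widths -d..+d [39.0, 39.0, 53.0, 61.0, 64.0, 66.0, 65.0, 65.0, 65.0, 63.0, 60.0, 52.0, 32.0]
0.024 c 480.9 -341.6 L 105.9 W 64.3 ang -83.1 dir [-0.12  0.99] widths -d..+d [38.0, 38.0, 51.0, 59.0, 64.0, 64.0, 63.0, 63.0, 63.0, 61.0, 58.0, 50.0, 31.0]
cork [466. 347.] [257.6 -43.1] [452.5  33. ] 7.1
cork [162. 123.] [ 642.1 -274.7] [106.3  98.9] 7.0
cork [319.  78.] [ 481.  -337.2] [148.4  99.7] -83.0
scr left on desk:
cork@.08 [ 78. 237.] [358.5 586.7] [127.8  81.7] 89.8
cork@.08 [424. 143.] [ 613.8 -250.6] [90.6 71.3] 8.8
cork@.08 [172. 141.] [600.3 385.3] [103.1  69.1] -25.0
cork@.08 [282.  44.] [815.5   9.5] [1658.7  509.6] -81.8
w 1 [102 102 102 102 102 103 103 103 103 103 103 103 103 103 104 104 104 104
 104 104 104]
w -1 [97 97 97 97 97 97 97 96 96 96 96 96 96 96 96 96 95 95 95 95 95]
at [ 469.3 -249.3  232.8] yaw -83.1 shift tool [  2.  -10.5   2.8] turn z rad -0.002 j6 133.1 t 68.5
```

The model is centred on the pad: model_c at about (480.5,-337.5) against pad centre (481,-337.2). I'll move the arm clear for a final check of the bins and block from the top camera.

Emit:
drive_tool(motion=[[[33.5, 25.5, 0], [0, 0, 0]], [[33.5, 25.5, 0], [0, 0, 0]], [[33.5, 25.5, 0], [0, 0, 0]], [[33.5, 25.5, 0], [0, 0, 0]], [[33.5, 25.5, 0], [0, 0, 0]]])

```text
time_s: 68.95
position: [0.3615, -0.4321, 0.2326]
tcp_rot: [[0.12, -0.993, -0.0], [-0.993, -0.12, 0.0], [-0.0, 0.0, -1.0]]
force: [0.7, 0.5, 0.1]
opening: 1.0
grasp_force: 0.0
```

Emit:
drive_tool(motion=[[[33.5, 25.5, 0], [0, 0, 0]], [[33.5, 25.5, 0], [0, 0, 0]], [[0, 0, 0], [0, 0, 0]], [[0, 0, 0], [0, 0, 0]], [[0, 0, 0], [0, 0, 0]]])

```text
time_s: 69.45
position: [0.3203, -0.5018, 0.2324]
tcp_rot: [[0.121, -0.993, -0.0], [-0.993, -0.121, 0.002], [-0.002, 0.0, -1.0]]
force: [-0.2, -0.6, 0.1]
opening: 0.999
grasp_force: 0.0
```

Run:
```python
from mod import *
t,T=snap('top','t26.png');ht=cv2.cvtColor(t,cv2.COLOR_BGR2HSV)
print(read_state()['position'],read_state()['joint_positions'].round())
print('scr:',*rect(T,cv2.inRange(ht,(10,15,140),(40,90,255)),.02,amin=60))
for z in(.006,.104):
  for r in rect(T,cv2.inRange(ht,(5,80,50),(25,255,255)),z,amin=60): print(z,*r)
print('rim .15');rimprof(t,T,(473.4,-6.5),-68.4,.150,range(-60,60,3));print('ends');rimprof(t,T,(473.4,-6.5),-68.4,.150,[-8,0,8],off=92,axis='l')
model(t,T,(480,-337))
```

```text
[ 0.32069125 -0.50144045  0.2325792 ] [-68.  27.  86.   0.  67. 105.]
scr:
0.006 [ 76. 234.] [365.1 626.6] [138.9  88.3] 88.7
0.006 [328. 194.] [490.5 -10.7] [73.6 38.7] -68.4
0.006 [450. 200.] [ 478.9 -336.7] [149.2  99.8] -83.0
0.006 [430. 142.] [ 638.3 -280.8] [98.3 96.5] -0.4
0.006 [172. 141.] [623.3 411.4] [110.4  73.9] -25.0
0.006 [282.  44.] [853.5   9.4] [1774.7  545.2] -81.8
0.104 [ 76. 234.] [357.  573.3] [126.9  80.7] 88.7
0.104 [328. 194.] [471.5  -8.8] [67.2 35.3] -68.4
0.104 [450. 200.] [ 461.  -306.6] [136.3  91.2] -83.0
0.104 [430. 142.] [ 606.5 -255.5] [89.8 88.2] -0.4
0.104 [172. 141.] [592.9 376.8] [100.8  67.5] -25.0
0.104 [282.  44.] [803.1   9.6] [1621.1  498. ] -81.8
rim .15
w 1 [153 146 139 137 142 154 171 187 197 199 189 169 152 143 143 150 161 171
 176 171 158]
w -1 [113 119 131 147 167 184 193 191 181 167 156 151 149 149 149 149 149 148
 148 148 149]
ends
l 1 [ 99 100 108 124 149 174 190 197 195 184 172 161 153 149 147 146 146 146
 147 147 147]
l -1 [134 139 148 153 152 150 142 133 126 122 120 121 123 122 118 114 109 103
  98  97  95]
px [435 187  44  27 905]
0.012 c 482.0 -344.5 L 112.5 W 67.2 ang -82.0 dir [-0.14  0.99] widths -d..+d [40.0, 40.0, 54.0, 59.0, 64.0, 67.0, 64.0, 67.0, 64.0, 61.0, 59.0, 51.0, 29.0]
0.024 c 479.7 -340.7 L 111.3 W 66.5 ang -82.0 dir [-0.14  0.99] widths -d..+d [40.0, 40.0, 53.0, 58.0, 64.0, 66.0, 63.0, 66.0, 64.0, 61.0, 58.0, 50.0, 29.0]
```

```bash
python3 -c "
from rig import *
print(hand_in())"
```

```text
the job is handed in; nothing more can be done
None
```

The job is handed in at about 69 s of robot time: all three scraps present are in the bottom bin, the upper bin is turned and resting level on its rim with the cork block inside, and the helmet model is upright in the middle of the pad. On the first try at setting the upper bin down I had it too far forward and it touched the bottom bin, which may have slid a few millimetres; I lifted clear and set it down again.

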